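Load a weight hanger and hang it on the load cell

TASK

The load cell is due for its dead-weight check: lift the lid off the steel tray by its knob and set it aside flat on the bench, clear of the tray, then slide every slotted mass in the tray onto the weight hanger, turned so that the slots are fanned out around the stem and no two point the same way. Take the loaded hanger by its head and hang it in the fork of the load cell, upright and fully home at the inner end of the fork's slot, with the masses lying flat and centred. Finally put the lid back square and fully down on the empty tray, leaving all the other things on the bench where they are.

Things in the scene. Friction and masses are not known exactly. Their poses are not given: they have to be found in the camera images.
- disc1_c (a point): brass slotted mass 1: disc 56 mm across, 6 mm thick, 0.1 kg, flat in the tray at the start (two to four are there; the others read None). This point: its centre, half-way up; z up. A slot 11 mm wide runs along its own +x from 5.5 mm behind the centre out to the rim, so a 6 mm stem in it can stand at the disc's centre. Grip it across the rim at 90 degrees to the slot.
- disc2_c (a point): brass slotted mass 2: disc 56 mm across, 6 mm thick, 0.1 kg, flat in the tray at the start (two to four are there; the others read None). This point: its centre, half-way up; z up. A slot 11 mm wide runs along its own +x from 5.5 mm behind the centre out to the rim, so a 6 mm stem in it can stand at the disc's centre. Grip it across the rim at 90 degrees to the slot.
- disc3_c (a point): brass slotted mass 3: disc 56 mm across, 6 mm thick, 0.1 kg, flat in the tray at the start (two to four are there; the others read None). This point: its centre, half-way up; z up. A slot 11 mm wide runs along its own +x from 5.5 mm behind the centre out to the rim, so a 6 mm stem in it can stand at the disc's centre. Grip it across the rim at 90 degrees to the slot.
- disc4_c (a point): brass slotted mass 4: disc 56 mm across, 6 mm thick, 0.1 kg, flat in the tray at the start (two to four are there; the others read None). This point: its centre, half-way up; z up. A slot 11 mm wide runs along its own +x from 5.5 mm behind the centre out to the rim, so a 6 mm stem in it can stand at the disc's centre. Grip it across the rim at 90 degrees to the slot.
- disc1_mouth (a point): the mouth of disc 1's slot, on its rim, 28 mm from its centre along its +x, half-way up
- disc2_mouth (a point): the mouth of disc 2's slot, on its rim, 28 mm from its centre along its +x, half-way up
- disc3_mouth (a point): the mouth of disc 3's slot, on its rim, 28 mm from its centre along its +x, half-way up
- disc4_mouth (a point): the mouth of disc 4's slot, on its rim, 28 mm from its centre along its +x, half-way up
- lid_knob (a point): centre of the black bar knob (16 mm along x, 36 mm along y, 20 mm high) on the loose steel lid, 0.3 kg. Lid 139 mm (x) by 287 mm (y), its top face 10 mm below this point, a skirt 8 mm deep round its edge with 3 mm play on the tray. Lying on the bench, this point is 21 mm above it (the skirt's edge is 21 mm below this point); seated on the tray, 13 mm above the rim. z up.
- tray_rim (a point): centre of the mouth of the fixed stainless tray, at rim height, 30 mm above the bench. Tray 128 mm along x, 276 mm along y, walls and floor 3 mm thick. The masses lie in one row along its y (66 mm apart), slots pointing within 20 degrees of +y or -y: gripped across the row (along x) they leave 25 mm or so for each finger.
- hanger_head (a point): centre of the head of the loose brass weight hanger (0.14 kg, upright on the bench at the start). Head 20 mm across, 11 mm high (5.5 mm up and down from here); below it 34 mm of bare 6 mm steel stem down to the foot plate. z points up the stem. The head is wider than the slots: a mass goes on sideways, slot first, under the head and above what already lies on the foot.
- hanger_foot (a point): middle of the top face of the hanger's round foot plate (44 mm across, 10 mm thick), on the stem's axis, 39.5 mm below the head's centre, 10 mm above the hanger's underside. Masses rest on it and on one another, 6 mm each; four fill 24 of the stem's 34 mm.
- fork_seat (a point): where the stem's axis sits in the fixed load cell's fork, on its top face, 72 mm above the bench. The fork is a level plate 4 mm thick, 35 mm wide; its 11 mm slot opens towards this frame's -x (flared mouth 33 mm out) and ends 5.5 mm past the seat. The stem enters along +x, head above the plate; hung, the head's centre is 5.5 mm above this point. The beam behind is lower than the fork's top.
- lid: the same loose lid; origin at the middle of its underside (lower edge of the skirt)
- hanger: the same weight hanger; origin at the middle of its underside, z along the stem
- flask: bystander: round-bottom glass flask, 92 mm wide, 150 mm high with stopper, in a cork ring; origin under its centre
- amber_bottle: bystander: amber glass bottle 64 mm wide, 135 mm high; origin under its centre
- beaker: bystander: glass beaker 69 mm wide, 86 mm high; origin under its centre
- wash_bottle: bystander: white wash bottle with red cap and spout, 60 mm wide, 170 mm high; origin under its centre
- tweezers: bystander: steel tweezers 140 mm long along x, 6 mm high, lying on the bench; origin at the middle
- marker: bystander: marker pen 122 mm long along x, 14 mm thick, lying on the bench; origin near the middle
- vial_rack: bystander: white rack of ten glass vials, 55 x 150 mm, 58 mm high; origin under its centre

How it is judged (in metres and radians):
On the way, in this order (a step that is already met when the one before it is completed fails the run):
1. the lid lies flat on the bench, clear of the tray and let go (height (world z) of lid_knob below 0.026 m and angle between lid_knob's own z axis and vertical below 0.06 rad and horizontal distance between lid_knob and tray_rim above 0.14 m and contact force between the fingers and lid below 0.3 N and linear speed of lid below 0.02 m/s), for 0.2 s.
2. every mass in the set is on the hanger, flat and centred on its stem, with no two slots pointing the same way, and let go (horizontal distance between each of disc1_c, disc2_c, disc3_c, disc4_c and hanger_foot below 0.008 m and z of disc1_c in the frame of hanger_foot between 0 and 0.03 m and angle between the z axis of each of disc1_c, disc2_c, disc3_c, disc4_c and the z axis of hanger_foot, either way round below 0.12 rad and z of disc2_c in the frame of hanger_foot between 0 and 0.03 m and z of disc3_c in the frame of hanger_foot between 0 and 0.03 m and z of disc4_c in the frame of hanger_foot between 0 and 0.03 m and horizontal distance between disc1_mouth and disc2_mouth above 0.02 m and horizontal distance between each of disc1_mouth, disc2_mouth and disc3_mouth above 0.02 m and horizontal distance between each of disc1_mouth, disc2_mouth, disc3_mouth and disc4_mouth above 0.02 m and contact force between the fingers and anything else below 0.3 N), for 0.2 s.
3. the loaded hanger hangs in the fork, fully home, and let go (all of step 2 and horizontal distance between hanger_head and fork_seat below 0.006 m and z of hanger_head in the frame of fork_seat between 0.003 and 0.0075 m and angle between hanger_head's own z axis and vertical below 0.15 rad and height (world z) of hanger_foot above 0.025 m), for 0.3 s.
At the end, for the whole second after the job is handed in: Every mass is flat on the hanger within 8 mm of its axis, slots over 42 degrees apart pairwise; the hanger rests in the fork, its head down within 2.5 mm, within 6 mm of the seat, tilted under 8 degrees; the lid is down on the tray within 2.5 mm, centred to 8 mm, square to 6 degrees; all still (horizontal distance between each of disc1_c, disc2_c, disc3_c, disc4_c and hanger_foot below 0.008 m and z of disc1_c in the frame of hanger_foot between 0 and 0.03 m and angle between the z axis of each of disc1_c, disc2_c, disc3_c, disc4_c and the z axis of hanger_foot, either way round below 0.12 rad and z of disc2_c in the frame of hanger_foot between 0 and 0.03 m and z of disc3_c in the frame of hanger_foot between 0 and 0.03 m and z of disc4_c in the frame of hanger_foot between 0 and 0.03 m and horizontal distance between disc1_mouth and disc2_mouth above 0.02 m and horizontal distance between each of disc1_mouth, disc2_mouth and disc3_mouth above 0.02 m and horizontal distance between each of disc1_mouth, disc2_mouth, disc3_mouth and disc4_mouth above 0.02 m and horizontal distance between hanger_head and fork_seat below 0.006 m and z of hanger_head in the frame of fork_seat between 0.003 and 0.0075 m and angle between hanger_head's own z axis and vertical below 0.15 rad and height (world z) of hanger_foot above 0.025 m and horizontal distance between lid_knob and tray_rim below 0.008 m and z of lid_knob in the frame of tray_rim below 0.0155 m and angle between lid_knob's own z axis and vertical below 0.05 rad and angle between the x axis of lid_knob and the x axis of tray_rim, either way round below 0.1 rad and linear speed of hanger below 0.03 m/s and linear speed of lid below 0.02 m/s); the robot touches nothing.
It fails at once if a bystander (flask, bottles, beaker, tweezers, marker or vial rack) is knocked more than 3 cm from its place (distance of any of flask, amber_bottle, beaker, wash_bottle, tweezers, marker, vial_rack from where it was at the start of the episode above 0.03 m).
Of disc1, disc2, disc3, disc4 only 2 to 4 are there at a start; the rules pass over those that are not, and their reading is None.
At some moment in a run one of lid may be knocked a few centimetres aside while the robot is not near it.
Once in a run the grip may slacken for a moment while it holds something.
It also fails if it takes over 210 s, if anything falls off the work surface, if the arm or the gripper's body presses on something with over 40 N, if the wrist force passes 120 N, or if a joint passes its speed limit or range.

ROBOT

A 6-joint arm with a two-finger parallel gripper is mounted at the origin on the work surface. World frame = base frame: x ahead of the robot, y to its left, z up, the work surface at z = 0. Lengths are in m, angles in degrees, forces in N, time in s.
With the tool pointing down it reaches from about 0.25 to 0.725 m from the base axis. Payload 9.7 kg.
Tool frame: the origin (TCP) lies where the fingers leave the gripper's body, on its centre line; the fingertips stand 73 mm ahead of it and the grasp point (between the pads) lies 54 mm ahead of it; y points along the fingers, x is the direction in which the jaws open and shut, and the axes are right-handed (so a half turn about y gives the same grasp; the last joint's range is limited). The gripper opens to 85 mm and grips with 20 to 120 N. Pads are 22 mm wide; open, the fingers measure 114 mm over their backs; the gripper's body (76 mm by 85 mm) begins 54 mm behind the grasp point. The pads swing forward as they close: fully open they stand 13 mm farther back than shut.
Start: joints at [70.531, 4.979, 10.078, 95.1, 0, 90], TCP at [0.183, 0.519, 0.304] pointing down, gripper open.
Joint ranges: [-179.16, 179.16], [-48.56, 103.87], [-65.8, 70.77], [-126.05, 130.52], [-82.76, 87.17], [-180, 180]. Speed limits (degrees/s): [127.2, 127.2, 147.25, 180, 180, 180].

INTERFACE

Orientations are given as [roll, pitch, yaw] about the fixed x, y, z axes, in that order (R = Rz(yaw) Ry(pitch) Rx(roll)).
In Python, from workcell import sensors, imaging, bot, models gives the robot as it stands.
- The arm moves only by the tool arm_command, never from a script. Its argument "rows" is one flat list of numbers, 7 for each row, row after row: the shift along the tool's x, y, z in cm, then the turn, a rotation vector about the tool's x, y, z in degrees, then the gripper's target within -1 to 1 (fully open at 1, half-way at 0, shut at -1). A call has 1 to 12 rows; each row is the pose to reach, as a shift and turn from the pose commanded when the call began, along the tool's axes at that moment; what a row does not reach only later rows make up. A row lasts 1/12 s, in which the tool goes at most 41.7 mm and 7.16 degrees, less where a joint would pass 70% of its speed; a pose out of reach is approached as far as the arm can. A call with a gripper value outside its range is refused whole. The fingers move at their own pace and stop on an object; "force" is the grip in N (left out, the last holds). Time passes only in rows, so rows that repeat a pose let the fingers close. It gives the time, the measured TCP pose, the force and the opening at its end, in the units of the state.
- sensors.get_obs(): the state, without advancing time (a new reading comes with each control period).
- imaging.camera(name): name is "side" or "top" or "wrist"; returns a dict with "pixels" (400x640x3 uint8, blue, green, red), "z_map" (400x640 float32, m along the optical axis (not along the pixel's ray), 0 where there is no reading), "camera_matrix" (3x3 intrinsics, pixels), "world_from_camera" (4x4, takes a point from camera to world coordinates). Camera axes: x right, y up, looking along -z (the intrinsics and any distortion apply to the point x, -y, -z); pixel columns grow to the right and rows downward; lengths in m; the calibration is good to about 2 mm. A picture is of the moment at which its call begins.
- bot.job_done(): hands the job in, once; it reports no verdict.
Trained networks look in the newest picture that a camera, given by its name, has taken for a name from the list of things; names that differ only in an ending like _2 or _b are one class to them, and where a whole thing is asked for, a point or a joint stands for the part that bears it (a point fixed in the world has none). Each returns a list of dicts, best first, with "conf" (0 to 1); they miss things now and then, are a little off and sometimes report something else, mostly with a low value. They report only what shows in the picture. A call takes as long as a camera call.
- models.search_frame(thing, camera): "extent" ([centre column, centre row, width, height] in pixels, round what is visible of it).
- models.spot_point(thing, camera): "location" ([column, row] in pixels: a listed point, or the origin of a listed thing).
The state is a dict: "time": time; "q": joint angles; "qd": joint speeds; "joint_efforts": joint torques, N m; "ee_pos": TCP position; "tcp_rot": TCP orientation; "wrist_force": force on the tool from outside, world axes, zero at the start; "torque": the same for the moment, N m; "opening": finger opening in m.
Only numpy, scipy, OpenCV 4.12 (cv2) and the standard library are available. Lean on these libraries where they do the work, as an engineer would, in place of code of your own. Each camera call takes 0.05 s, during which the arm holds its last target.

## Working session

There is one attempt and no reset: what is moved stays moved. The work goes in short steps, Python scripts to look and compute and a tool call to move; the robot and the scene stay as the last step left them, time stands still between calls to the robot, and variables do not carry over. Pictures are saved under pics/ and viewed, and the job is handed in when it is done.

Besides the shell and the picture viewer there is one more tool, called after "Call:" as a command line: name --argument value ..., lists and objects as JSON in quotes. arm_command: Moves the arm, as the interface text tells. Its arguments: {"type":"object","properties":{"rows":{"type":"array","items":{"type":"number"}},"force":{"type":"number"}},"required":["rows"]}

```bash
ls; mkdir -p pics
python3 - <<'E'
from workcell import sensors, imaging, bot, models
import cv2
print(sensors.get_obs())
for n in ["top","side","wrist"]:
    c=imaging.camera(n); cv2.imwrite(f"pics/a_{n}.png",c["pixels"]); print(n,c["camera_matrix"].round(1).tolist(),c["world_from_camera"].round(3).tolist())
E
```

```text
pics
{'time': 0.0, 'q': array([7.05313187e+01, 5.01031581e+00, 1.00359098e+01, 9.50997229e+01,
       1.24172511e-04, 8.99996901e+01]), 'qd': array([ 0.03221644, -0.07067647, -0.06392148,  0.02136793, -0.08838645,
        0.05938093]), 'joint_efforts': array([-2.09537211e-03, -5.20403731e+01,  4.64792204e+01,  1.69716740e-02,
       -1.19624356e-04,  2.12589651e-05]), 'ee_pos': array([0.18326697, 0.51843177, 0.30320357]), 'tcp_rot': array([-8.99998754e+01,  7.41289084e-02,  7.05316285e+01]), 'wrist_force': array([0.11486217, 0.02048736, 0.0417363 ]), 'torque': array([-0.00920605, -0.01402929,  0.01773022]), 'opening': 0.08520729481185874}
top [[401.9, 0.0, 320.1], [0.0, 401.9, 206.3], [0.0, 0.0, 1.0]] [[-0.013, 0.994, -0.112, 0.461], [-1.0, -0.013, 0.007, 0.028], [0.005, 0.112, 0.994, 1.295], [0.0, 0.0, 0.0, 1.0]]
side [[367.9, 0.0, 313.9], [0.0, 367.9, 198.7], [0.0, 0.0, 1.0]] [[0.956, 0.233, -0.181, 0.351], [-0.295, 0.718, -0.63, -0.693], [-0.017, 0.656, 0.755, 0.962], [0.0, 0.0, 0.0, 1.0]]
wrist [[288.1, 0.0, 319.5], [0.0, 288.1, 199.8], [0.0, 0.0, 1.0]] [[0.334, -0.9, -0.282, 0.111], [0.943, 0.318, 0.101, 0.544], [-0.002, -0.299, 0.954, 0.375], [0.0, 0.0, 0.0, 1.0]]
```

View pics/a_top.png

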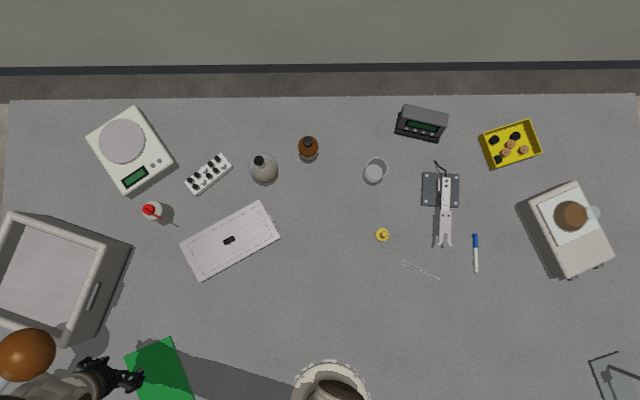

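View pics/a_side.png

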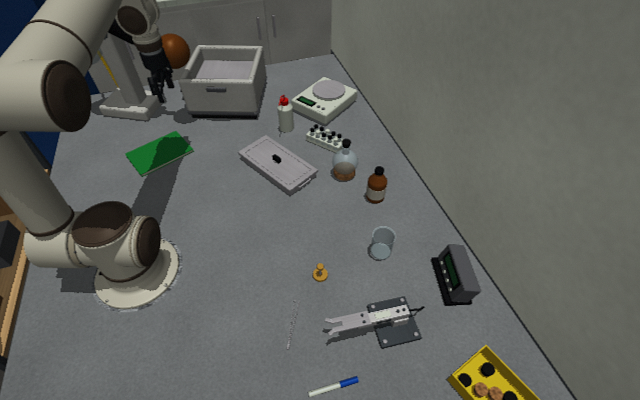

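View pics/a_wrist.png

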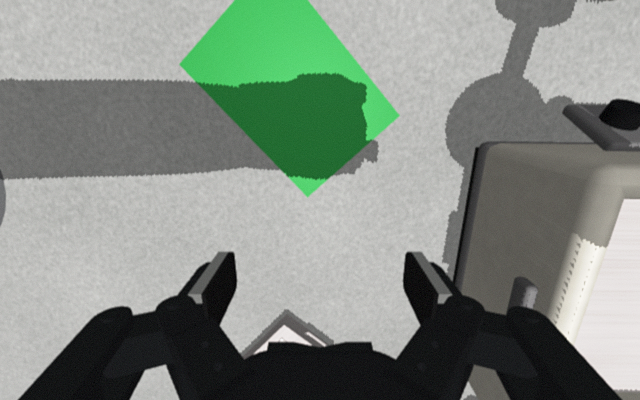

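```bash
cat > h.py <<'E'
import numpy as np, cv2
from scipy.spatial.transform import Rotation as Ro
from workcell import sensors, imaging, bot, models
def snap(n,fn=None,up=None):
    c=imaging.camera(n)
    if fn: cv2.imwrite(f"pics/{fn}.png",c["pixels"])
    return c
def crop(c,fn,u0,v0,u1,v1,k):
    cv2.imwrite(f"pics/{fn}.png",cv2.resize(c["pixels"][v0:v1,u0:u1],None,fx=k,fy=k,interpolation=cv2.INTER_CUBIC))
def ray(c,u,v):
    K=c["camera_matrix"];d=np.array([(u-K[0,2])/K[0,0],-(v-K[1,2])/K[1,1],-1.])
    T=c["world_from_camera"];return T[:3,3],T[:3,:3]@d
def atz(c,u,v,z):
    o,d=ray(c,u,v);return o+d*(z-o[2])/d[2]
def dep(c,u,v):
    o,d=ray(c,u,v);return o+d*c["z_map"][int(round(v)),int(round(u))]
def cloud(c):
    K=c["camera_matrix"];h,w=c["z_map"].shape;u,v=np.meshgrid(np.arange(w),np.arange(h));z=c["z_map"]
    P=np.stack([(u-K[0,2])/K[0,0]*z,-(v-K[1,2])/K[1,1]*z,-z],-1);T=c["world_from_camera"]
    return P@T[:3,:3].T+T[:3,3]
def proj(c,p):
    T=c["world_from_camera"];q=T[:3,:3].T@(np.asarray(p)-T[:3,3]);K=c["camera_matrix"]
    return K[0,0]*q[0]/-q[2]+K[0,2],K[1,1]*-q[1]/-q[2]+K[1,2]
def spots(c,n,names,z=None):
    for t in names:
        for r in models.spot_point(t,n)[:2]:
            u,v=r["location"];print(t,round(r["conf"],2),np.round([u,v],1),'dep',dep(c,u,v).round(4), '' if z is None else atz(c,u,v,z).round(4))
def down(yaw): return Ro.from_euler('xyz',[-90,0,yaw],degrees=True)
def state():
    o=sensors.get_obs();R=Ro.from_euler('xyz',o["tcp_rot"],degrees=True);p=np.array(o["ee_pos"])
    g=p+R.as_matrix()[:,1]*.054
    return o,p,R,g
def go(g,yaw):
    "shift(cm),rotvec(deg) to bring grasp point (54mm) to g, tool down with jaw axis at yaw"
    o,p,R,_=state();R2=down(yaw);p2=np.asarray(g)-R2.as_matrix()[:,1]*.054
    s=R.as_matrix().T@(p2-p)*100;rv=(R.inv()*R2).as_rotvec(degrees=True)
    print('t%.2f'%o['time'],'shift',s.round(2),'rot',rv.round(1),'rows>=',max(np.linalg.norm(s)/4.17,np.linalg.norm(rv)/7.16).round(1))
def st():
    o,p,R,g=state();print('t%.2f'%o['time'],'grasp',g.round(4),'rot',o['tcp_rot'].round(2),'op',round(o['opening'],4),'F',o['wrist_force'].round(2),'q',o['q'].round(1))
E
python3 - <<'E'
from h import *
c=snap("top"); print(c.keys())
spots(c,"top",["lid_knob","tray_rim","hanger_head","fork_seat","flask","amber_bottle","beaker","wash_bottle","tweezers","marker","vial_rack"])
crop(c,"b_lid",170,130,330,290,4); crop(c,"b_fork",360,150,500,290,4)
c=snap("side"); print()
spots(c,"side",["lid_knob","tray_rim","hanger_head","fork_seat","hanger"])
E
```

```text
dict_keys(['pixels', 'z_map', 'camera_matrix', 'world_from_camera'])
lid_knob 0.65 [226.5 240.8] dep [0.4982 0.3094 0.0507] 
hanger_head 0.63 [385. 234.] dep [ 0.5127 -0.1797  0.0536] 
fork_seat 0.69 [447.4 235.9] dep [ 0.5037 -0.3667  0.0712] 
flask 0.81 [264.1 173.2] dep [0.699  0.1878 0.0984] 
amber_bottle 0.83 [308.  153.6] dep [0.7602 0.0547 0.0892] 
beaker 0.62 [372.5 171.8] dep [ 0.7179 -0.1533  0.005 ] 
beaker 0.51 [383.1 233.9] dep [ 0.5129 -0.1731  0.0578] 
wash_bottle 0.61 [164.1 211.3] dep [0.5883 0.4906 0.0861] 
tweezers 0.37 [416.3 270.5] dep [ 0.3973 -0.2854 -0.0023] 
marker 0.7 [474.7 252.4] dep [ 0.4523 -0.4715  0.0084] 
vial_rack 0.84 [206.3 174.9] dep [0.7042 0.374  0.0559] 

lid_knob 0.85 [276.4 158.3] dep [0.4975 0.2956 0.0508] 
hanger_head 0.68 [324.1 266.4] dep [ 0.5325 -0.1543 -0.0013] 
hanger_head 0.6 [277.1 162.5] dep [0.497  0.2884 0.0365] 
fork_seat 0.79 [340.1 320.5] dep [ 0.5089 -0.353   0.0711] 
hanger 0.62 [345.2 171.5] dep [0.7113 0.1545 0.0506] 
hanger 0.5 [318.7 273.7] dep [ 0.5074 -0.1803  0.0126]
```

View pics/b_lid.png

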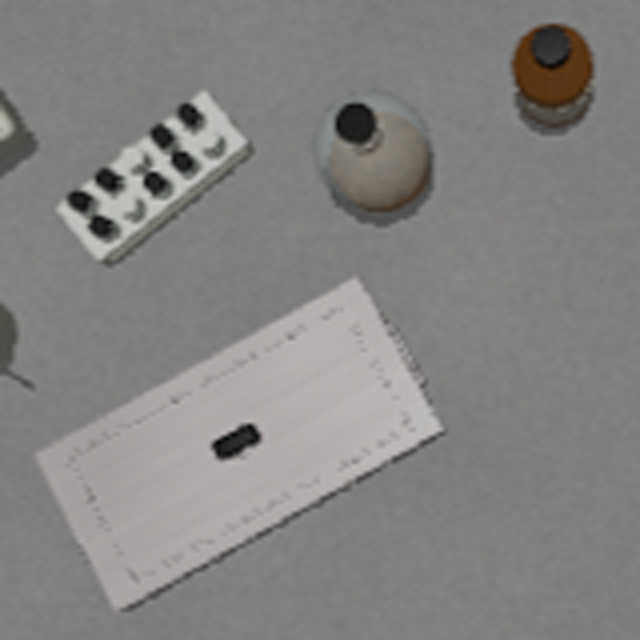

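View pics/b_fork.png

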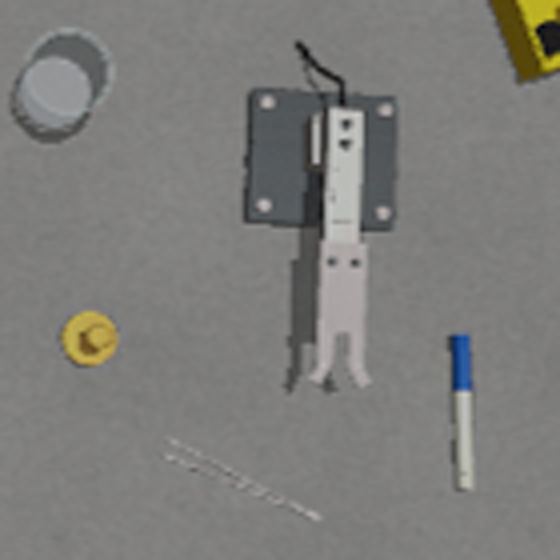

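Run:
```python
from h import *
o,p,R,g=state()
c=snap("wrist")
P=(cloud(c)-p)@R.as_matrix()
m=(P[...,1]>-0.0)&(P[...,1]<.12)&(abs(P[...,0])<.08)&(abs(P[...,2])<.05)&(c["z_map"]>0)
for s in (-1,1):
    q=P[m&(s*P[...,0]>0)]; print(len(q), q.min(0).round(4), q.max(0).round(4))
    t=q[q[:,1]>q[:,1].max()-.004]; print(' tip',t.min(0).round(4),t.max(0).round(4))
for n in ["top","side"]:
    c=snap(n);P=cloud(c)
    def rect(m):
        q=P[m][:,:2].astype(np.float32); r=cv2.minAreaRect((q*1000)); print(n,len(q),np.round(r[0],1),np.round(r[1],1),round(r[2],1),P[m].mean(0).round(4))
    reg=(abs(P[...,0]-.5)<.2)&(abs(P[...,1]-.3)<.19)
    rect(reg&(P[...,2]>.025)&(P[...,2]<.04)); rect(reg&(P[...,2]>.046)&(P[...,2]<.06)&(np.hypot(P[...,0]-.498,P[...,1]-.305)<.04))
    h=(np.hypot(P[...,0]-.507,P[...,1]+.175)<.05)
    rect(h&(P[...,2]>.05)&(P[...,2]<.065)); rect(h&(P[...,2]>.006)&(P[...,2]<.02))
```

```text
8017 [-0.0748  0.     -0.0126] [-0.0315  0.0588  0.0175]
 tip [-0.0432  0.0548 -0.0103] [-0.0424  0.0588  0.0103]
8037 [ 0.0309  0.     -0.013 ] [0.0747 0.0586 0.017 ]
 tip [ 0.0423  0.0546 -0.0099] [0.0478 0.0586 0.0104]
top 4222 [573.3 342.3] [304.1 291. ] 28.6 [0.5076 0.3089 0.0323]
top 60 [500.5 303.1] [15.6 35.2] 23.6 [0.5003 0.3029 0.0516]
top 32 [ 514.2 -178.2] [16.4 15.6] 88.5 [ 0.5142 -0.1781  0.0538]
top 107 [ 508.6 -186.7] [59.  41.5] 60.7 [ 0.5117 -0.1779  0.0095]
side 2186 [544.2 316.9] [330.9 336.2] 6.2 [0.5054 0.2977 0.0334]
side 37 [495.6 302.2] [16.5 35.9] 30.1 [0.4958 0.3016 0.0519]
side 36 [ 510.8 -179.4] [17.3 17.8] 21.2 [ 0.5099 -0.1795  0.0544]
side 141 [ 508.9 -180.4] [38. 42.] 81.1 [ 0.5089 -0.1816  0.0101]
```

```bash
cat >> h.py <<'E'
def comp(c,zlo,zhi,seed,r):
    P=cloud(c);m=((P[...,2]>zlo)&(P[...,2]<zhi)&(np.hypot(P[...,0]-seed[0],P[...,1]-seed[1])<r)&(c["z_map"]>0)).astype(np.uint8)
    n,l,s,_=cv2.connectedComponentsWithStats(m,connectivity=4);k=1+np.argmax(s[1:,4]);m=l==k
    q=(P[m][:,:2]*1000).astype(np.float32);r=cv2.minAreaRect(q)
    (cx,cy),(w,h),a=r
    if w>h: a+=90   # a = direction of short side? (w along a)
    return P[m],np.round((cx,cy),1),np.round((w,h),1),(a+90)%180-90
E
python3 - <<'E'
from h import *
for n in ["top","side"]:
    c=snap(n); Q,ce,wh,a=comp(c,.025,.04,(.5,.3),.18); print(n,len(Q),ce,wh,a,Q[:,2].mean())
    Q,ce,wh,a=comp(c,.046,.06,(.498,.303),.05); print(n,len(Q),ce,wh,a,Q[:,2].mean())
E
```

```text
top 4017 [500.6 304.2] [140.1 289.8] 28.571401596069336 0.032258547038095504
top 60 [500.6 303.3] [15.5 35.5] 25.052078247070312 0.052404161069027275
side 2098 [496.6 305.2] [143.6 292.4] 28.272592544555664 0.03328155226241643
side 38 [495.8 303.6] [15.4 39.2] 29.22237205505371 0.05192442456524029
```

Run:
```python
from h import *
go((.4985,.304,.13),28.5)
```

```text
t1.30 shift [ -9.73  11.99 -36.87] rot [ 0. 42.  0.] rows>= 9.6
```

Call:
arm_command --rows '[-9.7, 8, -36.9, 0, 42, 0, 0.2, -9.7, 8, -36.9, 0, 42, 0, 0.2, -9.7, 8, -36.9, 0, 42, 0, 0.2, -9.7, 8, -36.9, 0, 42, 0, 0.2, -9.7, 8, -36.9, 0, 42, 0, 0.2, -9.7, 8, -36.9, 0, 42, 0, 0.2, -9.7, 8, -36.9, 0, 42, 0, 0.2, -9.7, 8, -36.9, 0, 42, 0, 0.2, -9.7, 8, -36.9, 0, 42, 0, 0.2, -9.7, 12, -36.9, 0, 42, 0, 0.2, -9.7, 12, -36.9, 0, 42, 0, 0.2, -9.7, 12, -36.9, 0, 42, 0, 0.2]' --force 50

```text
time: 2.3
ee_pos: [0.4985, 0.3028, 0.1813]
tcp_rot: [-90.0, 0.3, 28.4]
wrist_force: [0.0, -0.6, 0.5]
opening: 0.0513
```

```bash
cat >> h.py <<'E'
def tips(c):
    o,p,R,g=state()
    P=(cloud(c)-p)@R.as_matrix()
    m=(P[...,1]>0.03)&(P[...,1]<.08)&(abs(P[...,0])<.06)&(abs(P[...,2])<.011)&(c["z_map"]>0)
    for s in (-1,1):
        q=P[m&(s*P[...,0]>0)]
        print('side',s,'tip y',q[:,1].max().round(4),'inner x',np.percentile(abs(q[:,0]),1).round(4))
E
python3 - <<'E'
from h import *
st(); c=snap("wrist","c1"); tips(c); spots(c,"wrist",["lid_knob"])
try:
  Q,ce,wh,a=comp(c,.044,.065,(.498,.303),.05); print(len(Q),ce,wh,a,Q[:,2].mean())
except Exception as e: print(e)
go((.4985,.304,.13),28.5)
E
```

```text
t2.30 grasp [0.4982 0.3027 0.1273] rot [-90.01   0.28  28.42] op 0.0513 F [ 0.03 -0.63  0.55] q [31.3  9.1  1.  82.2  0.  92.9]
side -1 tip y 0.0705 inner x 0.0261
side 1 tip y 0.0717 inner x 0.0247
lid_knob 0.75 [325.  214.2] dep [0.4996 0.3075 0.0554] 
969 [500.1 304.8] [15.6 35.1] 29.084720611572266 0.05324587790889395
t2.40 shift [-0.03  0.1  -0.05] rot [-0.   0.1  0. ] rows>= 0.0
```

View pics/c1.png

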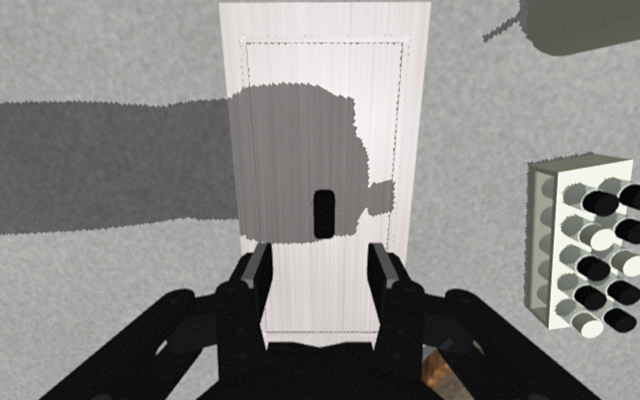

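Call:
arm_command --rows '[0.2, 4, 0.1, 0, 0, 0, 0.2, 0.2, 6, 0.1, 0, 0, 0, 0.2, 0.2, 7.1, 0.1, 0, 0, 0, 0.2, 0.2, 7.1, 0.1, 0, 0, 0, -1, 0.2, 7.1, 0.1, 0, 0, 0, -1, 0.2, 7.1, 0.1, 0, 0, 0, -1, 0.2, 7.1, 0.1, 0, 0, 0, -1, 0.2, 7.1, 0.1, 0, 0, 0, -1, 0.2, 7.1, 0.1, 0, 0, 0, -1]'

```text
time: 3.15
ee_pos: [0.5008, 0.3067, 0.1155]
tcp_rot: [-90.0, -0.2, 28.5]
wrist_force: [-2.5, 0.6, 6.4]
opening: 0.0146
```

Run:
```python
from h import *
st()
```

```text
t3.15 grasp [0.5009 0.3069 0.0615] rot [-89.95  -0.2   28.55] op 0.0146 F [-2.53  0.6   6.4 ] q [31.5 10.4 -4.8 74.6  0.  92.9]
```

Call:
arm_command --rows '[0, -1.5, 0, 0, 0, 0, -1, 0, -4, 0, 0, 0, 0, -1, 0, -7, 0, 0, 0, 0, -1, 0, -7, 0, 0, 0, 0, -1]'

```text
time: 3.48
ee_pos: [0.5017, 0.3069, 0.1899]
tcp_rot: [-90.0, -0.5, 28.5]
wrist_force: [0.9, 0.8, -2.0]
opening: 0.0142
```

Run:
```python
from h import *
st(); go((.36,.03,.12),28.5)
c=snap("side","c2"); Q,ce,wh,a=comp(c,.06,.11,(.5,.3),.18); print(len(Q),ce,wh,a,Q[:,2].mean())
```

```text
t3.48 grasp [0.5022 0.3072 0.1359] rot [-89.98  -0.51  28.53] op 0.0142 F [ 0.91  0.78 -1.99] q [31.5  9.   1.9 82.4 -0.  92.9]
t3.48 shift [-25.69   1.36 -17.56] rot [-0.   0.   0.5] rows>= 7.5
1726 [499.5 306.5] [143.8 292.1] 28.7515926361084 0.10687724895609056
```

View pics/c2.png

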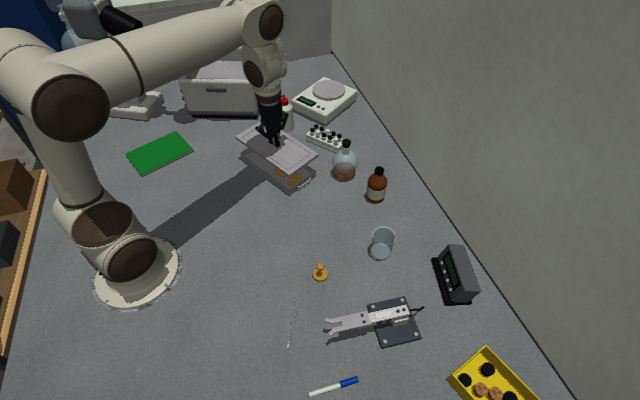

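Call:
arm_command --rows '[-4, -1, -2.8, 0, 0, 0, -1, -8, -1, -5.5, 0, 0, 0, -1, -12, -1, -8.2, 0, 0, 0, -1, -15, -1, -10.3, 0, 0, 0, -1, -18, -1, -12.4, 0, 0, 0, -1, -21, -1, -14.4, 0, 0, 0, -1, -24, -1, -16.4, 0, 0, 0, -1, -25.6, 0, -17.5, 0, 0, 0, -1, -25.6, 3, -17.5, 0, 0, 0, -1, -25.6, 5, -17.5, 0, 0, 0, -1, -25.6, 7, -17.5, 0, 0, 0, -1, -25.6, 7, -17.5, 0, 0, 0, -1]'

```text
time: 4.53
ee_pos: [0.3567, 0.0295, 0.109]
tcp_rot: [-89.9, 0.3, 28.5]
wrist_force: [0.1, -0.8, -3.3]
opening: 0.0144
```

Run:
```python
from h import *
st()
c=snap("side","c3"); Q,ce,wh,a=comp(c,.02,.05,(.36,.03),.18); print(len(Q),ce,wh,a,np.percentile(Q[:,2],[5,50,95]))
```

```text
t4.53 grasp [0.3564 0.0295 0.055 ] rot [-89.88   0.29  28.5 ] op 0.0144 F [ 0.06 -0.77 -3.32] q [  4.7 -21.4 -34.8  76.9  -0.   66.2]
2655 [353.2  28.9] [140.6 291.9] 28.385440826416016 [0.0235409  0.02688246 0.03038634]
```

Call:
arm_command --rows '[0, 0.8, 0, 0, 0, 0, -1, 0, 1.4, 0, 0, 0, 0, -1, 0, 1.6, 0, 0, 0, 0, -1, 0, 1.6, 0, 0, 0, 0, -1, 0, 1.6, 0, 0, 0, 0, 0.2, 0, 1.6, 0, 0, 0, 0, 0.2, 0, 1.6, 0, 0, 0, 0, 0.2, 0, 1.6, 0, 0, 0, 0, 0.2, 0, -2, 0, 0, 0, 0, 0.2, 0, -6, 0, 0, 0, 0, 0.2, 0, -10, 0, 0, 0, 0, 0.2, 0, -14, 0, 0, 0, 0, 0.8]'

```text
time: 5.58
ee_pos: [0.3584, 0.0299, 0.2549]
tcp_rot: [-90.0, -0.0, 28.5]
wrist_force: [1.2, -0.7, 0.7]
opening: 0.0616
```

Run:
```python
from h import *
st()
for n in ["side","top"]:
    c=snap(n,"c4"+n); Q,ce,wh,a=comp(c,.006,.024,(.36,.03),.18); print(n,len(Q),ce,wh,a,np.percentile(Q[:,2],[5,50,95]))
    names=[f"disc{i}_{k}" for i in (1,) for k in ("c","mouth")]
    for t in names:
        for r in models.spot_point(t,n): print(t,round(r['conf'],2),np.round(r['location'],1),dep(c,*r['location']).round(3))
    if n=="top": crop(c,"c4crop",170,180,300,300,5)
go((.4985,.304,.2),28.5)
```

```text
t5.58 grasp [0.3585 0.0299 0.2009] rot [-9.001e+01 -2.000e-02  2.853e+01] op 0.0616 F [ 1.16 -0.67  0.67] q [  4.8 -21.9 -19.1  92.8  -0.   66.2]
side 3203 [356.3  28.9] [141.3 291. ] 28.372507095336914 [0.00824271 0.01135466 0.01440755]
disc1_c 0.69 [296.  179.3] [0.546 0.212 0.008]
top 1352 [393.6 -34.3] [139.2 146.3] 28.56549072265625 [0.00691771 0.01039264 0.01455564]
disc1_c 0.74 [258.  225.8] [0.546 0.219 0.008]
disc1_c 0.51 [250.2 227.4] [0.542 0.245 0.001]
disc1_mouth 0.74 [164.8 208.4] [0.598 0.492 0.077]
disc1_mouth 0.57 [254.5 229.9] [0.533 0.231 0.001]
t5.88 shift [25.38 -0.21 17.4 ] rot [-0.   0.  -0.1] rows>= 7.4
```

View pics/c4crop.png

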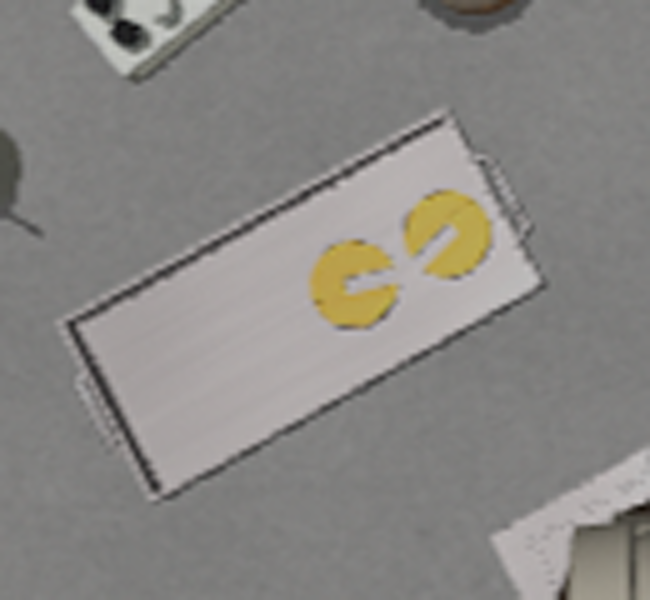

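Run:
```python
from h import *
go((.53,.24,.15),28.5)
```

```text
t5.88 shift [25.1   4.78 10.27] rot [-0.   0.  -0.1] rows>= 6.6
```

Call:
arm_command --rows '[4, 0, 1.6, 0, 0, 0, 0.9, 8, 0, 3.2, 0, 0, 0, 0.9, 12, 1, 4.8, 0, 0, 0, 0.9, 15, 2, 6, 0, 0, 0, 0.9, 18, 3, 7.3, 0, 0, 0, 0.9, 21, 4, 8.6, 0, 0, 0, 0.9, 24, 4.8, 9.8, 0, 0, 0, 0.9, 25.1, 4.8, 10.3, 0, 0, 0, 0.9, 25.1, 4.8, 10.3, 0, 0, 0, 0.9]'

```text
time: 6.63
ee_pos: [0.5304, 0.2419, 0.2015]
tcp_rot: [-90.0, 0.3, 28.6]
wrist_force: [-0.1, -0.1, -0.2]
opening: 0.0808
```

```bash
cat >> h.py <<'E'
def brass(c):
    hsv=cv2.cvtColor(c["pixels"],cv2.COLOR_BGR2HSV)
    return ((hsv[...,0]>14)&(hsv[...,0]<36)&(hsv[...,1]>90)&(hsv[...,2]>40))
def discs(c,ztop,seed,r):
    "brass blobs on plane ztop: circle fit + slot direction"
    P=None;m=brass(c);v,u=np.nonzero(m);pts=np.array([atz(c,a,b,ztop)[:2] for a,b in zip(u,v)])
    k=np.hypot(*(pts-np.asarray(seed)).T)<r; mm=np.zeros_like(m,np.uint8);mm[v[k],u[k]]=1
    n,l,s,ct=cv2.connectedComponentsWithStats(mm,connectivity=4)
    for i in range(1,n):
        if s[i,4]<60: continue
        vv,uu=np.nonzero(l==i);q=np.array([atz(c,a,b,ztop)[:2] for a,b in zip(uu,vv)])*1000
        ce,rad=cv2.minEnclosingCircle(q.astype(np.float32));d=np.asarray(ce)-q.mean(0)
        print('blob',s[i,:4],s[i,4],'c',np.round(ce,1),'r',round(rad,1),'slot dir',round(np.degrees(np.arctan2(d[1],d[0])),1),'|d|',round(np.hypot(*d),2))
E
python3 - <<'E'
from h import *
st()
c=snap("wrist","c5"); tips(c); discs(c,.009,(.53,.24),.1)
for t in ("disc1_c","disc1_mouth"):
    for r in models.spot_point(t,"wrist"): print(t,round(r['conf'],2),np.round(r['location'],1),dep(c,*r['location']).round(4),atz(c,*r['location'],.006).round(4))
c=snap("top");discs(c,.009,(.53,.24),.1)
c=snap("side");discs(c,.009,(.53,.24),.1)
E
```

```text
t6.63 grasp [0.5301 0.2418 0.1475] rot [-89.97   0.25  28.63] op 0.0808 F [-0.06 -0.13 -0.16] q [24.5  8.9  3.  84.4  0.  85.9]
side -1 tip y 0.0614 inner x 0.0391
side 1 tip y 0.0617 inner x 0.0412
blob [290 124  62  61] 2525 c [512.6 274.3] r 28.1 slot dir -72.7 |d| 2.47
blob [292 196  56  54] 2063 c [544.3 215.1] r 28.7 slot dir 121.6 |d| 1.22
disc1_c 0.81 [321.4 222.8] [0.5463 0.2143 0.004 ] [0.546 0.215 0.006]
disc1_mouth 0.68 [311.7 194. ] [0.5237 0.2358 0.0028] [0.5234 0.2367 0.006 ]
disc1_mouth 0.51 [320.3 219.5] [0.5439 0.2164 0.0028] [0.5433 0.2175 0.006 ]
blob [251 218  17  18] 201 c [544.  216.1] r 27.5 slot dir 127.5 |d| 1.92
blob [275 165  15  12] 126 c [508.9 272.1] r 30.3 slot dir -91.0 |d| 1.75
blob [287 174  16  12] 115 c [539.8 213.7] r 29.0 slot dir -120.9 |d| 1.56
```

View pics/c5.png

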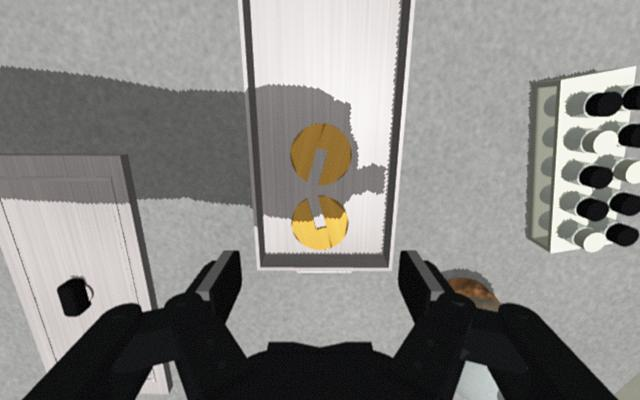

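```bash
cat >> h.py <<'E'
def slot(c,ce,ztop,rad=.0275):
    m=brass(c);u0,v0=proj(c,(ce[0],ce[1],ztop));pts=[]
    for v in range(int(v0)-60,int(v0)+60):
        for u in range(int(u0)-60,int(u0)+60):
            if 0<=v<400 and 0<=u<640 and not m[v,u]:
                q=atz(c,u,v,ztop)[:2]-np.asarray(ce)
                if np.hypot(*q)<rad: pts.append(q)
    pts=np.array(pts);d=pts.mean(0);L=cv2.fitLine(pts.astype(np.float32),cv2.DIST_HUBER,0,1e-4,1e-4).ravel()
    if L[:2]@d<0:L[:2]*=-1
    print('slot n',len(pts),'mean ang',np.degrees(np.arctan2(d[1],d[0])).round(1),'line ang',np.degrees(np.arctan2(L[1],L[0])).round(1),'axis offset mm',(1000*(L[2]*-L[1]+L[3]*L[0])).round(1))
E
python3 - <<'E'
from h import *
c=snap("wrist","c5"); P=cloud(c)
slot(c,(.5126,.2743),.009);slot(c,(.5443,.2151),.009)
cv2.imwrite("pics/c6.png",cv2.resize(c["pixels"][110:260,270:370],None,fx=5,fy=4))
cv2.imwrite("pics/c6m.png",cv2.resize(brass(c)[110:260,270:370].astype(np.uint8)*255,None,fx=4,fy=4))
go((.5443,.2151,.10),44); go((.5126,.2743,.10),16)
E
```

```text
slot n 396 mean ang -78.8 line ang -77.5 axis offset mm -0.3
slot n 339 mean ang 132.0 line ang 134.4 axis offset mm 0.4
t6.93 shift [ 0.12  5.14 -2.83] rot [  0.  -15.5   0. ] rows>= 2.2
t6.93 shift [0.15 5.14 3.88] rot [ 0.  12.5  0. ] rows>= 1.7
```

View pics/c6m.png

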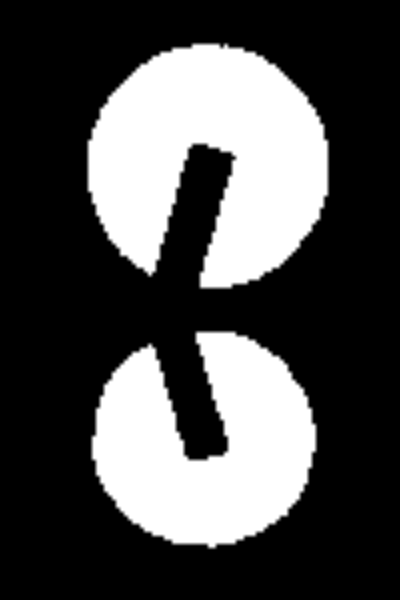

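Call:
arm_command --rows '[0.1, 2.5, 2, 0, 7, 0, 0.55, 0.15, 5, 3.9, 0, 14, 0, 0.55, 0.15, 5, 3.9, 0, 16, 0, 0.55, 0.15, 5, 3.9, 0, 16, 0, 0.55, 0.15, 5, 3.9, 0, 16, 0, 0.55]'

```text
time: 7.35
ee_pos: [0.5128, 0.2749, 0.1557]
tcp_rot: [-90.0, -0.1, 12.6]
wrist_force: [-0.3, -0.5, 0.0]
opening: 0.0658
```

Run:
```python
from h import *
st()
c=snap("wrist","c7"); tips(c); discs(c,.009,(.53,.24),.1);slot(c,(.5126,.2743),.009);slot(c,(.5443,.2151),.009)
go((.5126,.2743,.05),12.5)
```

```text
t7.35 grasp [0.5129 0.2749 0.1017] rot [-8.999e+01 -6.000e-02  1.262e+01] op 0.0658 F [-0.33 -0.46  0.  ] q [ 28.2   8.9  -2.   79.   -0.  105.6]
side -1 tip y 0.0657 inner x 0.0332
side 1 tip y 0.066 inner x 0.0323
blob [285 175  70  67] 3182 c [512.5 274.5] r 28.6 slot dir -76.8 |d| 2.67
blob [308 250  64  59] 2577 c [544.1 215.2] r 29.3 slot dir 134.9 |d| 1.24
slot n 482 mean ang -77.9 line ang -77.5 axis offset mm -0.1
slot n 378 mean ang 131.7 line ang 133.0 axis offset mm 0.2
t7.40 shift [-0.08  5.21 -0.04] rot [-0.   0.1  0.1] rows>= 1.3
```

View pics/c7.png

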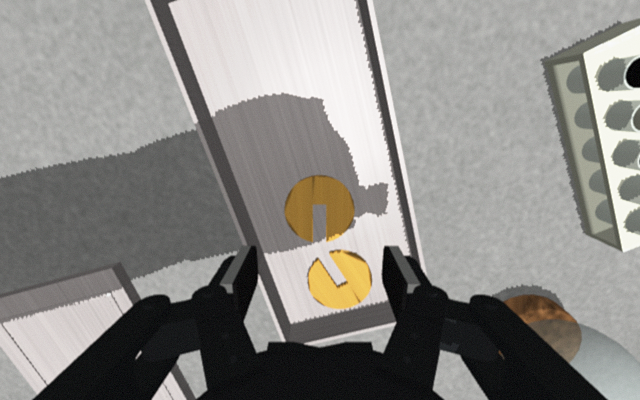

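Call:
arm_command --rows '[-0.1, 3, 0, 0, 0, 0, 0.55, -0.1, 6, 0, 0, 0, 0, 0.55, -0.1, 7.4, 0, 0, 0, 0, 0.55, -0.1, 8, 0, 0, 0, 0, 0.55, -0.1, 8, 0, 0, 0, 0, 0.55, -0.1, 8, 0, 0, 0, 0, 0.55]' --force 40

```text
time: 7.9
ee_pos: [0.5126, 0.275, 0.0763]
tcp_rot: [-90.0, -0.1, 12.5]
wrist_force: [0.0, 0.6, 0.1]
opening: 0.0663
```

Run:
```python
from h import *
st();c=snap("wrist","c8"); tips(c); st()
```

```text
t7.90 grasp [0.5127 0.275  0.0223] rot [-89.97  -0.1   12.53] op 0.0663 F [0.   0.56 0.06] q [ 28.2  11.   -8.5  70.4  -0.  105.7]
side -1 tip y 0.0741 inner x 0.0007
side 1 tip y 0.0742 inner x 0.001
t7.95 grasp [0.5129 0.2753 0.0228] rot [-89.96  -0.14  12.53] op 0.0663 F [0.22 0.81 0.23] q [ 28.2  11.   -8.5  70.4  -0.  105.7]
```

View pics/c8.png

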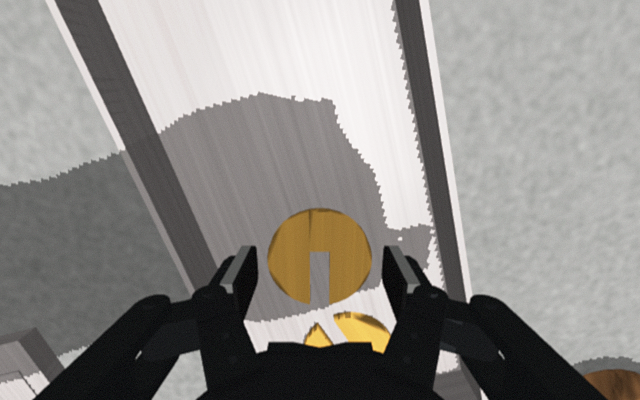

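Call:
arm_command --rows '[0, 0.25, 0, 0, 0, 0, 0.55, 0, 0.25, 0, 0, 0, 0, 0.1, 0, 0.25, 0, 0, 0, 0, -0.2, 0, 0.25, 0, 0, 0, 0, -0.2, 0, 0.25, 0, 0, 0, 0, -0.2, 0, 0.25, 0, 0, 0, 0, -0.2]'

```text
time: 8.45
ee_pos: [0.5124, 0.2753, 0.0737]
tcp_rot: [-90.0, -0.1, 12.5]
wrist_force: [-1.2, -0.5, 6.2]
opening: 0.0541
```

Run:
```python
from h import *
st();c=snap("wrist","c9"); st()
```

```text
t8.45 grasp [0.5125 0.2753 0.0197] rot [-89.98  -0.11  12.54] op 0.0541 F [-1.16 -0.51  6.24] q [ 28.3  11.1  -8.7  70.1  -0.  105.7]
t8.50 grasp [0.5125 0.2754 0.0198] rot [-89.98  -0.11  12.54] op 0.0542 F [-0.99 -0.66  6.47] q [ 28.3  11.1  -8.7  70.1  -0.  105.7]
```

View pics/c9.png

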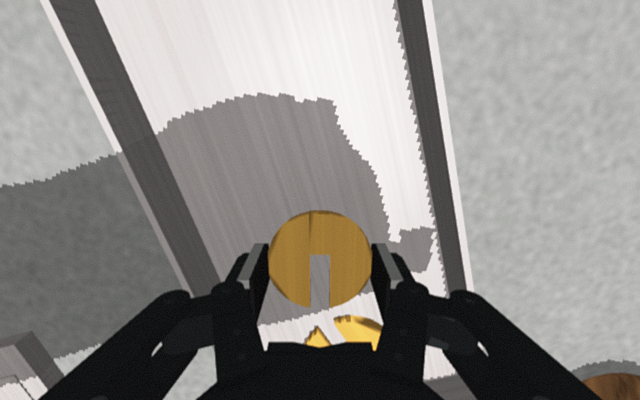

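Call:
arm_command --rows '[0, -1, 0, 0, 0, 0, -0.2, 0, -3, 0, 0, 0, 0, -0.2, 0, -6, 0, 0, 0, 0, -0.2, 0, -8, 0, 0, 0, 0, -0.2, 0, -8, 0, 0, 0, 0, -0.2]'

```text
time: 8.92
ee_pos: [0.5133, 0.2759, 0.1581]
tcp_rot: [-89.9, -0.4, 12.5]
wrist_force: [-0.8, -0.3, -0.5]
opening: 0.0538
```

Run:
```python
from h import *
st();c=snap("wrist","d0"); o,p,R,g=state()
m=brass(c); P=(cloud(c)-p)@R.as_matrix(); k=m&(P[...,1]<.09)&(c["z_map"]>0)&(np.hypot(P[...,0],P[...,2])<.05)
q=P[k];print(len(q),np.percentile(q,[2,50,98],axis=0).round(4)); A=np.c_[q[:,[0,2]],np.ones(len(q))];print('top plane y=',np.linalg.lstsq(A,q[:,1],rcond=None)[0].round(4))
ztop=p[2]-np.median(q[:,1]);print('ztop',ztop);discs(c,ztop,(.5126,.2745),.06);
c=snap("top","d0t"); print([ (round(r['conf'],2),np.round(r['location'],1),dep(c,*r['location']).round(4)) for t in("hanger_head","hanger_foot","hanger") for r in models.spot_point(t,"top")])
for lo,hi in((.05,.065),(.006,.02)):
  Q,ce,wh,a=comp(c,lo,hi,(.511,-.179),.03);print(len(Q),ce,wh)
c=snap("side")
for lo,hi in((.05,.065),(.006,.02)):
  Q,ce,wh,a=comp(c,lo,hi,(.511,-.179),.03);print(len(Q),ce,wh)
go((.51,-.10,.12),0)
```

```text
t8.92 grasp [0.5137 0.2761 0.1041] rot [-89.89  -0.39  12.54] op 0.0538 F [-0.8  -0.35 -0.54] q [ 28.3   8.7  -1.9  78.9   0.  105.7]
6966 [[-0.0245  0.0599 -0.0237]
 [ 0.0008  0.0611  0.0046]
 [ 0.0257  0.0633  0.0263]]
top plane y= [0.0007 0.0091 0.0611]
ztop 0.09453317817511957
blob [267 210 106  98] 7963 c [515.5 275.3] r 30.4 slot dir -48.0 |d| 2.38
[(0.42, array([387.1, 234.3]), array([ 0.5117, -0.1864,  0.052 ])), (0.48, array([378.9, 234.3]), array([ 0.5138, -0.1677,  0.0079])), (0.71, array([253.9, 228.4]), array([0.5377, 0.2316, 0.0107])), (0.42, array([385.3, 230.9]), array([ 0.5221, -0.1805,  0.0561]))]
31 [ 514.2 -178.3] [15.6 15.5]
86 [ 509.9 -175.7] [40.6 32.6]
38 [ 509.1 -178.5] [17.1 17. ]
135 [ 508.5 -179.7] [39.8 40.9]
t9.22 shift [ -8.27  -2.25 -36.56] rot [ 0.  12.5 -0.1] rows>= 9.0
```

View pics/d0.png

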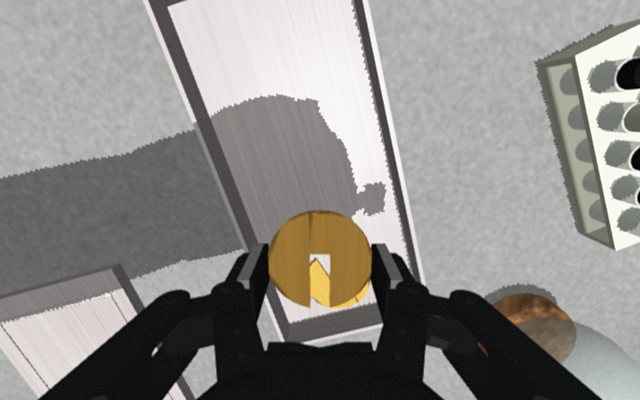

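Call:
arm_command --rows '[-0.8, -0.7, -4, 0, 2, 0, -0.2, -1.7, -1.4, -8, 0, 4, 0, -0.2, -2.5, -2.2, -12, 0, 6, 0, -0.2, -3.5, -3, -16, 0, 8, 0, -0.2, -4.5, -4, -20, 0, 10, 0, -0.2, -5.4, -5, -24, 0, 12, 0, -0.2, -6.3, -5, -28, 0, 12.5, 0, -0.2, -7.2, -5, -32, 0, 12.5, 0, -0.2, -8.2, -5, -36, 0, 12.5, 0, -0.2, -9, -5, -40, 0, 12.5, 0, -0.2, -10, -5, -44, 0, 12.5, 0, -0.2, -10.8, -5, -47.8, 0, 12.5, 0, -0.2]'

```text
time: 10.22
ee_pos: [0.5093, -0.2171, 0.2016]
tcp_rot: [-90.0, 0.1, 0.0]
wrist_force: [1.2, 1.1, -0.6]
opening: 0.0543
```

Run:
```python
from h import *
st();c=snap("wrist","d1");st()
spots(c,"wrist",["hanger_head","hanger_foot","hanger"])
for lo,hi in((.05,.065),(.006,.02)):
  try:
    Q,ce,wh,a=comp(c,lo,hi,(.511,-.179),.035);print(len(Q),ce,wh,Q[:,2].mean())
  except Exception as e: print(e)
```

```text
t10.22 grasp [ 0.5092 -0.2171  0.1476] rot [-8.998e+01  7.000e-02  1.000e-02] op 0.0543 F [ 1.16  1.1  -0.62] q [-23.1   4.7  -1.5  83.8  -0.   66.9]
t10.27 grasp [ 0.5092 -0.2226  0.1471] rot [-9.013e+01  7.000e-02 -1.800e-01] op 0.054 F [-5.31 -3.46 -1.45] q [-23.5   4.9  -1.3  83.7  -0.1  66.6]
hanger_head 0.64 [327.6 163. ] dep [ 0.5151 -0.1795  0.0553] 
hanger_foot 0.6 [325.4 154.6] dep [ 0.5134 -0.1729  0.0564] 
hanger 0.72 [322.4 155.5] dep [ 0.5111 -0.1736  0.0563] 
522 [ 513.5 -178.6] [19.2 19.3] 0.05578593852138107
1264 [ 513.2 -178.7] [43.2 42.5] 0.011236083798429615
```

View pics/d1.png

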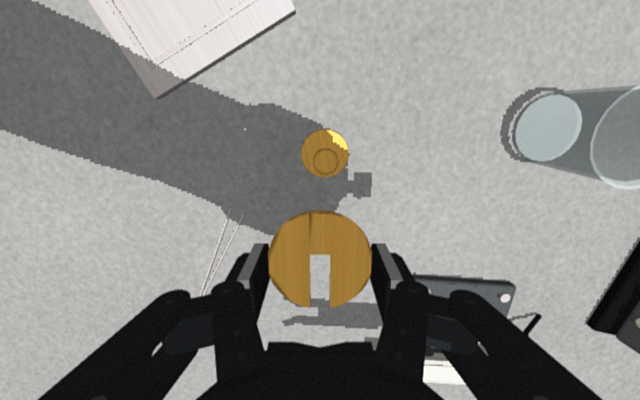

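Run:
```python
from h import *
c=snap("wrist");st()
for lo,hi in((.05,.065),(.006,.02)):
    Q,ce,wh,a=comp(c,lo,hi,(.511,-.179),.035);print(len(Q),ce,wh,Q[:,2].mean())
o,p,R,g=state();m=brass(c); P=(cloud(c)-p)@R.as_matrix(); k=m&(P[...,1]<.08)&(c["z_map"]>0)&(np.hypot(P[...,0],P[...,2])<.05)
ztop=p[2]-np.median(P[k][:,1]);print('ztop',ztop)
v,u=np.nonzero(k);q=np.array([atz(c,a,b,ztop)[:2] for a,b in zip(u,v)])*1000
print(cv2.minEnclosingCircle(q.astype(np.float32)))
ce=np.percentile(q,[.3,99.7],axis=0);print(ce, ce.mean(0))
slot(c,ce.mean(0)/1000,ztop)
go((.512,-.0985,.10),0)
```

```text
t10.47 grasp [ 0.5097 -0.2149  0.1475] rot [-8.995e+01  9.000e-02 -2.000e-02] op 0.0543 F [-1.14  0.17 -0.42] q [-22.9   4.7  -1.6  83.9   0.   67.2]
522 [ 513.4 -178.3] [18.5 19. ] 0.05578984659641184
1252 [ 513.3 -178.6] [42.8 42.5] 0.011232912122051013
ztop 0.1377209280387488
((509.3243103027344, -215.6128387451172), 28.8344783782959)
[[ 482.37664249 -242.73199632]
 [ 536.39365252 -187.44393923]] [ 509.3851475  -215.08796777]
slot n 1043 mean ang -89.9 line ang -91.0 axis offset mm 0.2
t10.47 shift [ 0.22  4.76 11.64] rot [-0.1 -0.  -0.1] rows>= 3.0
```

Call:
arm_command --rows '[0.2, 0, 4, 0, 0, 0, -0.2, 0.4, 1, 8, 0, 0, 0, -0.2, 0.4, 3, 9.2, 0, 0, 0, -0.2, 0.4, 6, 9.2, 0, 0, 0, -0.2, 0.4, 9, 9.2, 0, 0, 0, -0.2, 0.4, 11, 9.2, 0, 0, 0, -0.2, 0.4, 12, 9.2, 0, 0, 0, -0.2, 0.4, 12, 9.2, 0, 0, 0, -0.2, 0.4, 12, 9.2, 0, 0, 0, -0.2]'

```text
time: 11.22
ee_pos: [0.5142, -0.1223, 0.0829]
tcp_rot: [-90.0, 0.0, 0.1]
wrist_force: [-0.3, 0.7, -0.2]
opening: 0.054
```

Run:
```python
from h import *
st();c=snap("side","d2");crop(c,"d2c",250,180,410,300,5);go((.5135,-.1785,.025),0)
```

```text
t11.22 grasp [ 0.5142 -0.1223  0.0289] rot [-8.999e+01  1.000e-02  9.000e-02] op 0.054 F [-0.33  0.7  -0.2 ] q [-13.4   3.8 -15.8  70.5   0.   76.5]
t11.27 shift [-0.13  0.48 -5.59] rot [0.  0.1 0.1] rows>= 1.3
```

View pics/d2c.png

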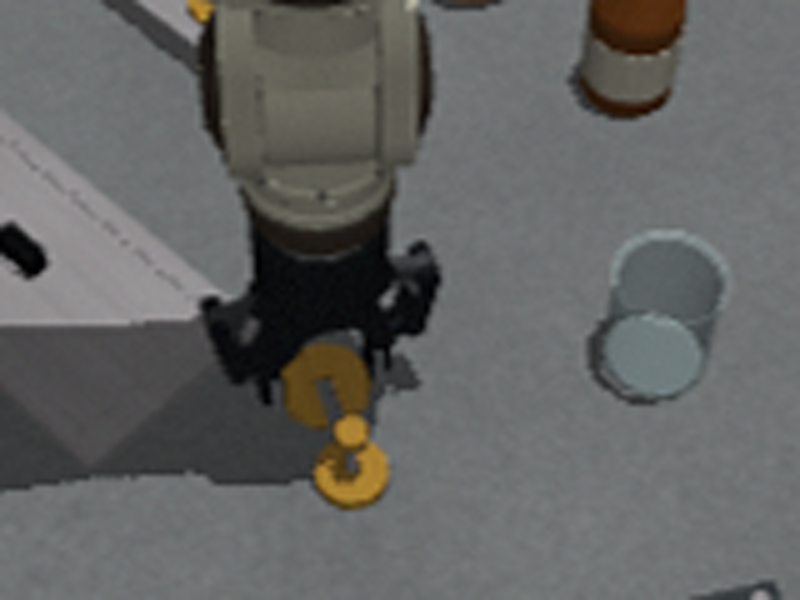

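Call:
arm_command --rows '[-0.1, 0.2, -1, 0, 0, 0, -0.2, -0.1, 0.2, -2, 0, 0, 0, -0.2, -0.1, 0.2, -3, 0, 0, 0, -0.2, -0.1, 0.2, -4, 0, 0, 0, -0.2, -0.1, 0.2, -5, 0, 0, 0, -0.2, -0.1, 0.2, -5.6, 0, 0, 0, -0.2, -0.1, 0.2, -5.6, 0, 0, 0, -0.2, -0.1, 0.2, -5.6, 0, 0, 0, -0.2]'

```text
time: 11.93
ee_pos: [0.5133, -0.1799, 0.0808]
tcp_rot: [-90.1, -0.0, -0.0]
wrist_force: [0.1, -2.7, 3.7]
opening: 0.0544
```

Run:
```python
from h import *
st();c=snap("side","d3");crop(c,"d3c",250,200,410,320,5);c=snap("wrist","d3w");st()
```

```text
t11.93 grasp [ 0.5133 -0.1799  0.0268] rot [-9.005e+01 -4.000e-02 -5.000e-02] op 0.0544 F [ 0.15 -2.71  3.74] q [-19.3   5.9 -13.8  70.3  -0.   70.7]
t12.03 grasp [ 0.5134 -0.1793  0.0268] rot [-9.004e+01 -3.000e-02  1.000e-02] op 0.0537 F [-0.79 -2.65  2.84] q [-19.2   5.8 -13.8  70.3  -0.   70.8]
```

View pics/d3c.png

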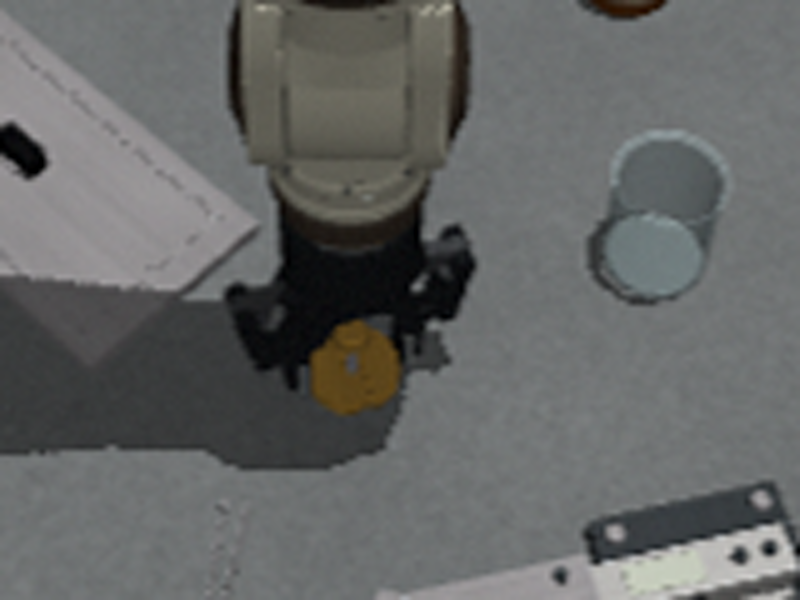

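View pics/d3w.png

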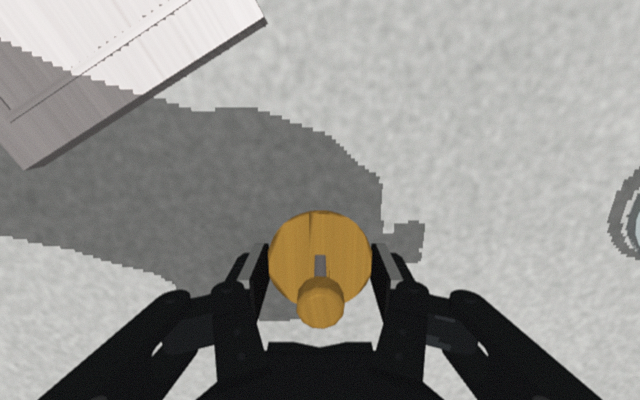

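Call:
arm_command --rows '[0, 0, 0.05, 0, 0, 0, 0.1, 0, 0, 0.05, 0, 0, 0, 0.4, 0, 0, 0.05, 0, 0, 0, 0.5, 0, 0, 0.05, 0, 0, 0, 0.6, 0, 0, 0.05, 0, 0, 0, 0.6, 0, -3, 0.05, 0, 0, 0, 0.6, 0, -7, 0.05, 0, 0, 0, 0.6, 0, -11, 0.05, 0, 0, 0, 0.6, 0, -14, -3, 0, 0, 0, 0.6, 0, -14, -5, 0, 0, 0, 0.6, 0, -14, -5, 0, 0, 0, 0.6]'

```text
time: 12.95
ee_pos: [0.5138, -0.2317, 0.2226]
tcp_rot: [-90.1, -0.2, -0.1]
wrist_force: [0.3, -0.1, -1.8]
opening: 0.0686
```

Run:
```python
from h import *
st();c=snap("wrist","d4")
for lo,hi in((.05,.065),(.012,.024)):
    Q,ce,wh,a=comp(c,lo,hi,(.513,-.179),.04);print(len(Q),ce,wh,Q[:,2].mean())
discs(c,.016,(.513,-.179),.05)
c=snap("side","d4s");crop(c,"d4c",250,200,410,320,5)
c=snap("top"); discs(c,.009,(.544,.215),.05)
go((.5443,.2151,.10),43)
```

```text
t12.95 grasp [ 0.514  -0.2319  0.1686] rot [-9.014e+01 -2.100e-01 -6.000e-02] op 0.0686 F [ 0.25 -0.09 -1.79] q [-24.3   5.8   1.9  85.9  -0.   65.8]
459 [ 513.5 -179.3] [18.7 19. ] 0.05581283093140213
2203 [ 513.1 -178.6] [55.1 55. ] 0.017257165246755825
blob [289 105  59  60] 2757 c [ 513.  -179.3] r 28.3 slot dir -95.7 |d| 1.32
blob [251 218  17  17] 192 c [544.3 215.4] r 27.0 slot dir 134.2 |d| 1.96
t13.10 shift [ 3.15  6.6  44.38] rot [ -0.1 -43.   -0. ] rows>= 10.8
```

View pics/d4c.png

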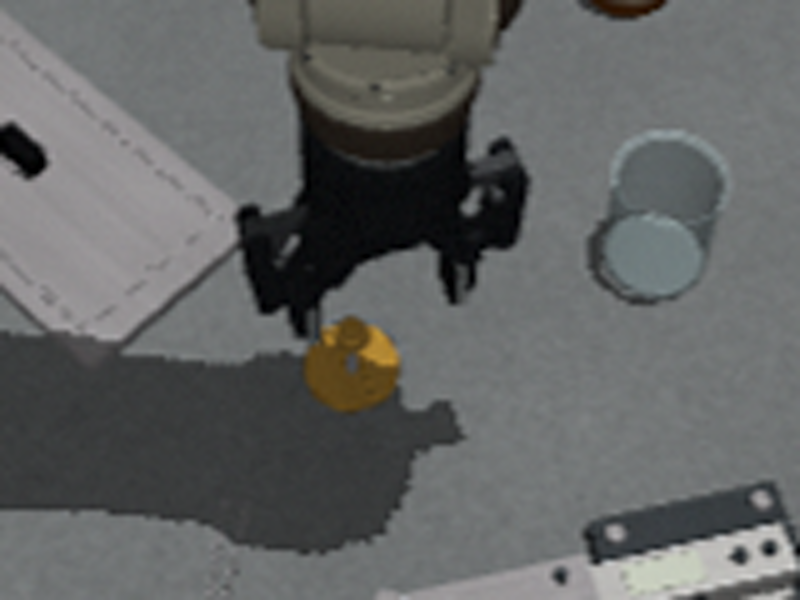

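View pics/d4.png

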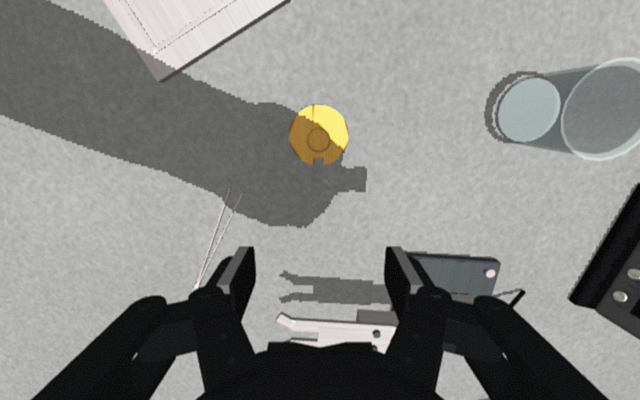

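Call:
arm_command --rows '[0.3, 0, 4, 0, -4, 0, 0.55, 0.6, 0, 8, 0, -8, 0, 0.55, 0.9, 0, 12, 0, -12, 0, 0.55, 1.2, 0, 16, 0, -16, 0, 0.55, 1.5, 0, 20, 0, -20, 0, 0.55, 1.8, 0.5, 24, 0, -24, 0, 0.55, 2.1, 1, 28, 0, -28, 0, 0.55, 2.4, 2, 32, 0, -32, 0, 0.55, 2.7, 3, 36, 0, -36, 0, 0.55, 3, 4, 40, 0, -40, 0, 0.55, 3.1, 5, 43.5, 0, -43, 0, 0.55, 3.15, 6, 44.4, 0, -43, 0, 0.55]'

```text
time: 14.1
ee_pos: [0.543, 0.2201, 0.1587]
tcp_rot: [-89.9, 0.0, 43.5]
wrist_force: [-0.0, 0.2, 0.4]
opening: 0.0664
```

Run:
```python
from h import *
c=snap("wrist");c=snap("wrist","e1");st();discs(c,.009,(.5443,.2151),.05);slot(c,(.5443,.2151),.009);go((.5443,.2152,.022),43)
```

```text
t14.20 grasp [0.5423 0.2171 0.1034] rot [-89.89   0.24  43.24] op 0.0663 F [ 0.54 -0.69 -0.32] q [21.8  9.5 -1.1 79.6  0.  68.6]
blob [283 181  70  66] 3060 c [544. 215.] r 28.5 slot dir 124.1 |d| 1.3
slot n 518 mean ang 135.3 line ang 136.2 axis offset mm -0.2
t14.20 shift [ 0.03  8.14 -0.28] rot [-0.1  0.2 -0.2] rows>= 2.0
```

Call:
arm_command --rows '[0, 3, -0.25, 0, -1, 0, 0.55, 0, 6, -0.25, 0, -1, 0, 0.55, 0, 7.6, -0.25, 0, -1, 0, 0.55, 0, 8.3, -0.25, 0, -1, 0, 0.55, 0, 8.4, -0.25, 0, -1, 0, 0.55, 0, 8.4, -0.25, 0, -1, 0, 0.1, 0, 8.4, -0.25, 0, -1, 0, -0.2, 0, 8.4, -0.25, 0, -1, 0, -0.2, 0, 8.4, -0.25, 0, -1, 0, -0.2, 0, 8.4, -0.25, 0, -1, 0, -0.2, 0, 8.4, -0.25, 0, -1, 0, -0.2]'

```text
time: 15.12
ee_pos: [0.5474, 0.213, 0.0808]
tcp_rot: [-90.2, -0.2, 44.0]
wrist_force: [-4.3, -3.7, 16.7]
opening: 0.0341
```

Run:
```python
from h import *
st();c=snap("wrist","e2")
```

```text
t15.12 grasp [0.5477 0.213  0.0268] rot [-90.16  -0.22  43.99] op 0.0341 F [-4.3  -3.72 16.67] q [21.3 11.4 -7.5 70.8 -0.1 67.3]
```

View pics/e2.png

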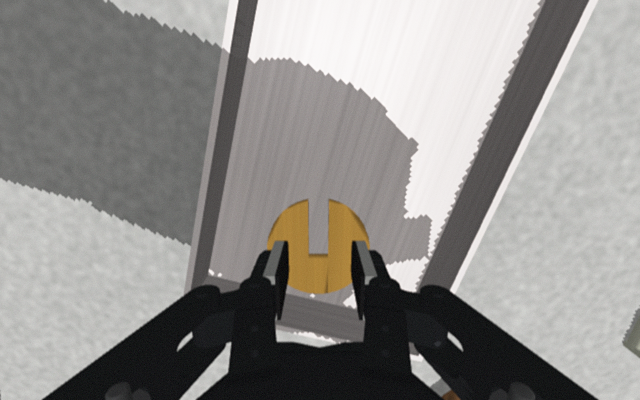

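Call:
arm_command --rows '[0, -1, 0, 0, 0, 0, -0.2, 0, -4, 0, 0, 0, 0, 0.55, 0, -6, 0, 0, 0, 0, 0.55, 0, -6, 0, 0, 0, 0, 0.55, 0, -6, 0, 0, 0, 0, 0.55, 0, -6, 0, 0, 0, 0, 0.55]'

```text
time: 15.67
ee_pos: [0.5463, 0.2132, 0.137]
tcp_rot: [-90.0, -0.1, 44.0]
wrist_force: [0.8, -0.5, -0.3]
opening: 0.066
```

Run:
```python
from h import *
c=snap("wrist");c=snap("wrist","e3");st();discs(c,.009,(.5443,.2151),.05);slot(c,(.5443,.2151),.009);go((.5443,.2152,.0195),44)
```

```text
t15.77 grasp [0.5458 0.213  0.0818] rot [-8.998e+01  5.000e-02  4.403e+01] op 0.066 F [-0.61 -0.84  0.14] q [21.3 10.  -3.  77.1  0.  67.3]
blob [282 178  77  73] 3735 c [544.5 215. ] r 28.6 slot dir 135.5 |d| 1.13
slot n 627 mean ang 134.0 line ang 134.1 axis offset mm -0.0
t15.77 shift [0.05 6.23 0.26] rot [-0.   0.  -0.1] rows>= 1.5
```

View pics/e3.png

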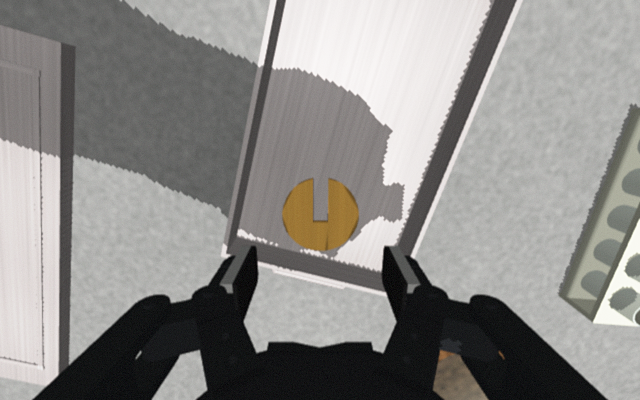

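Call:
arm_command --rows '[0.05, 3, 0.25, 0, 0, 0, 0.55, 0.05, 5.2, 0.25, 0, 0, 0, 0.55, 0.05, 6, 0.25, 0, 0, 0, 0.55, 0.05, 6, 0.25, 0, 0, 0, 0.55, 0.05, 6, 0.25, 0, 0, 0, 0.55, 0.05, 6, 0.25, 0, 0, 0, 0.55]'

```text
time: 16.27
ee_pos: [0.5453, 0.2155, 0.0777]
tcp_rot: [-90.0, -0.1, 44.0]
wrist_force: [0.0, -0.2, 1.4]
opening: 0.0664
```

Run:
```python
from h import *
st();c=snap("wrist","e4");st()
```

```text
t16.27 grasp [0.5454 0.2156 0.0237] rot [-9.003e+01 -8.000e-02  4.403e+01] op 0.0664 F [ 0.04 -0.22  1.39] q [21.6 11.6 -7.7 70.6  0.  67.5]
t16.32 grasp [0.5455 0.2156 0.0239] rot [-90.04  -0.1   44.03] op 0.0662 F [0.19 0.38 0.57] q [21.6 11.6 -7.7 70.6 -0.  67.5]
```

View pics/e4.png

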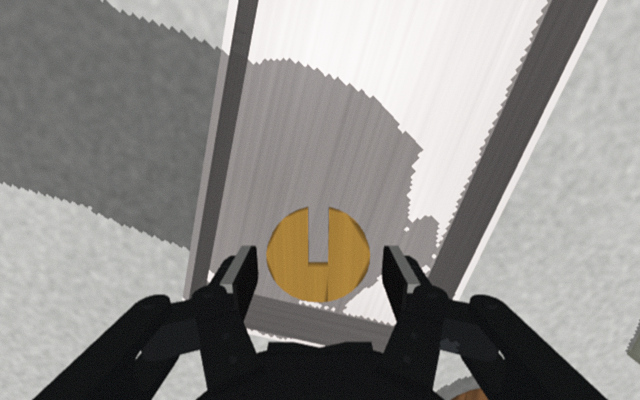

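Call:
arm_command --rows '[-0.05, 0.4, 0, 0, 0, 0, 0.55, -0.05, 0.4, 0, 0, 0, 0, 0.55, -0.05, 0.4, 0, 0, 0, 0, 0.55, -0.05, 0.4, 0, 0, 0, 0, 0.1, -0.05, 0.4, 0, 0, 0, 0, -0.2, -0.05, 0.4, 0, 0, 0, 0, -0.2, -0.05, 0.4, 0, 0, 0, 0, -0.2, -0.05, 0.4, 0, 0, 0, 0, -0.2]'

```text
time: 16.98
ee_pos: [0.5446, 0.2151, 0.073]
tcp_rot: [-90.0, -0.0, 44.0]
wrist_force: [-1.9, -1.0, 5.6]
opening: 0.0547
```

Run:
```python
from h import *
st()
```

```text
t16.98 grasp [0.5447 0.2151 0.019 ] rot [-9.002e+01 -4.000e-02  4.403e+01] op 0.0547 F [-1.9  -0.98  5.56] q [21.6 11.7 -8.1 70.2 -0.  67.5]
```

Call:
arm_command --rows '[0, -1, 0, 0, 0, 0, -0.2, 0, -3, 0, 0, 0, 0, -0.2, 0, -7, 0, 0, 0, 0, -0.2, 0, -11, 0, 0, 0, 0, -0.2, 0, -13, 0, 0, 0, 0, -0.2, 0, -13, 0, 0, 0, 0, -0.2]'

```text
time: 17.48
ee_pos: [0.5458, 0.2156, 0.2087]
tcp_rot: [-90.2, -0.4, 44.0]
wrist_force: [0.2, -0.8, -0.6]
opening: 0.054
```

Run:
```python
from h import *
c=snap("wrist","f0");st();go((.513,-.245,.15),0)
```

```text
t17.53 grasp [0.5455 0.2154 0.1515] rot [-90.1   -0.25  44.03] op 0.054 F [-0.04 -0.   -0.76] q [21.5  8.9  3.5 84.3  0.  67.5]
t17.53 shift [-34.32   0.06 -30.85] rot [ 0.  44.   0.3] rows>= 11.1
```

Call:
arm_command --rows '[-2.9, 0, -2.6, 0, 3.7, 0, -0.2, -5.8, 0, -5.2, 0, 7.4, 0, -0.2, -8.7, 0, -7.8, 0, 11.1, 0, -0.2, -11.6, 0, -10.4, 0, 14.8, 0, -0.2, -14.5, 0, -13, 0, 18.5, 0, -0.2, -17.4, 0, -15.6, 0, 22.2, 0, -0.2, -20.3, 0, -18.2, 0, 25.9, 0, -0.2, -23.2, 0, -20.8, 0, 29.6, 0, -0.2, -26.1, 0, -23.4, 0, 33.3, 0, -0.2, -29, 0, -26, 0, 37, 0, -0.2, -31.9, 0, -28.6, 0, 41, 0, -0.2, -34.3, 0, -30.8, 0, 44, 0, -0.2]'

```text
time: 18.53
ee_pos: [0.5107, -0.2471, 0.2007]
tcp_rot: [-90.0, 0.1, -0.2]
wrist_force: [0.8, 0.3, -0.8]
opening: 0.0544
```

Run:
```python
from h import *
c=snap("wrist");c=snap("wrist");c=snap("wrist","f1");st()
for lo,hi in((.05,.065),(.012,.024)):
    Q,ce,wh,a=comp(c,lo,hi,(.513,-.179),.04);print(len(Q),ce,wh,Q[:,2].mean())
o,p,R,g=state();m=brass(c); P=(cloud(c)-p)@R.as_matrix(); k=m&(P[...,1]<.08)&(c["z_map"]>0)&(np.hypot(P[...,0],P[...,2])<.05)
ztop=p[2]-np.median(P[k][:,1]);print('disc top below TCP',p[2]-ztop)
v,u=np.nonzero(k);q=np.array([atz(c,a,b,ztop)[:2] for a,b in zip(u,v)])*1000
print(cv2.minEnclosingCircle(q.astype(np.float32)))
ce=np.percentile(q,[.3,99.7],axis=0);print(ce.mean(0));slot(c,ce.mean(0)/1000,ztop)
```

```text
t18.68 grasp [ 0.5107 -0.2466  0.1464] rot [-89.93   0.16  -0.18] op 0.0544 F [ 1.09 -0.5  -0.52] q [-25.8   6.7   0.5  84.   -0.   64.4]
582 [ 513.4 -179.3] [19.  18.3] 0.055910268659096624
2709 [ 512.9 -178.8] [54.7 55.4] 0.017291759070618716
disc top below TCP 0.06293268505147445
((510.2591857910156, -247.80567932128906), 28.747661590576172)
[ 510.34023068 -248.11930411]
slot n 1130 mean ang 88.9 line ang 89.0 axis offset mm -0.0
```

View pics/f1.png

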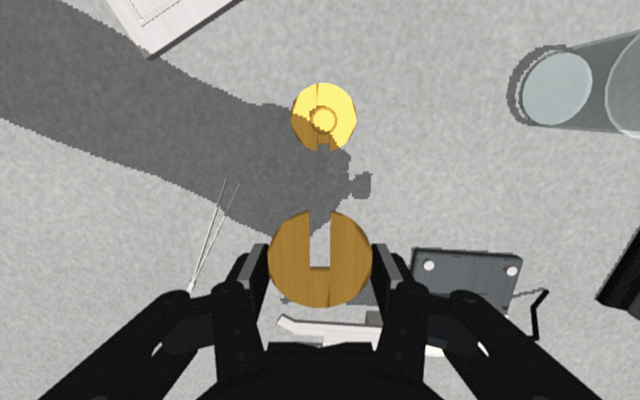

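Call:
arm_command --rows '[0.3, 3, 0, 0, 0, 0, -0.2, 0.3, 6, 0, 0, 0, 0, -0.2, 0.3, 9, 0, 0, 0, 0, -0.2, 0.3, 11, 0, 0, 0, 0, -0.2, 0.3, 11.2, 0, 0, 0, 0, -0.2, 0.3, 11.2, 0, 0, 0, 0, -0.2, 0.3, 11.2, 0, 0, 0, 0, -0.2]'

```text
time: 19.27
ee_pos: [0.5153, -0.2444, 0.0914]
tcp_rot: [-90.0, -0.0, 0.1]
wrist_force: [0.7, 0.1, -0.4]
opening: 0.0541
```

Run:
```python
from h import *
c=snap("side","f2");crop(c,"f2c",250,200,410,320,5);c=snap("wrist","f2w");st()
for lo,hi in((.05,.065),(.012,.0185)):
    Q,ce,wh,a=comp(c,lo,hi,(.513,-.179),.04);print(len(Q),ce,wh,Q[:,2].mean())
o,p,R,g=state();m=brass(c); P=(cloud(c)-p)@R.as_matrix(); k=m&(P[...,2]<.029)&(c["z_map"]>0)&(np.hypot(P[...,0],P[...,2])<.035)
print(np.percentile((p+P[k]@R.as_matrix().T),[1,50,99],axis=0).round(4))
```

```text
t19.37 grasp [ 0.5158 -0.2449  0.0382] rot [-9.006e+01 -1.300e-01  7.000e-02] op 0.0546 F [ 0.21  0.68 -0.28] q [-25.4   9.   -9.   71.8   0.   64.5]
2171 [ 513.5 -179.5] [19.4 19.2] 0.055942758027692135
7383 [ 513.4 -179. ] [55.2 55.8] 0.01726569203155524
[[ 0.4894 -0.2708  0.025 ]
 [ 0.5154 -0.2452  0.0292]
 [ 0.5419 -0.2185  0.0306]]
```

View pics/f2w.png

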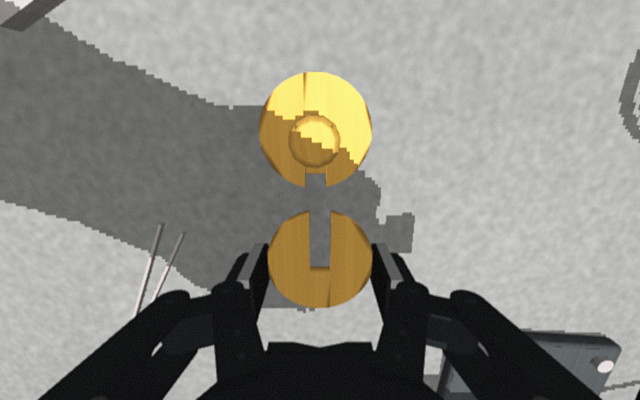

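Call:
arm_command --rows '[-0.2, 0.35, 1, 0, 0, 0, -0.2, -0.2, 0.35, 2, 0, 0, 0, -0.2, -0.2, 0.35, 3, 0, 0, 0, -0.2, -0.2, 0.35, 4, 0, 0, 0, -0.2, -0.2, 0.35, 5, 0, 0, 0, -0.2, -0.2, 0.35, 6, 0, 0, 0, -0.2, -0.2, 0.35, 6.5, 0, 0, 0, -0.2, -0.2, 0.35, 6.5, 0, 0, 0, -0.2, -0.2, 0.35, 6.5, 0, 0, 0, -0.2]'

```text
time: 20.12
ee_pos: [0.513, -0.1795, 0.087]
tcp_rot: [-90.0, -0.0, 0.1]
wrist_force: [0.1, -0.6, -0.2]
opening: 0.054
```

Run:
```python
from h import *
c=snap("side","f3");crop(c,"f3c",250,200,410,320,5);c=snap("wrist","f3w");st()
o,p,R,g=state();m=brass(c); P=(cloud(c)-p)@R.as_matrix();k=m&(c["z_map"]>0)&(np.hypot(P[...,0],P[...,2])<.05);W=p+P[k]@R.as_matrix().T
for lo,hi in((.05,.065),(.012,.04)):
    q=W[(W[:,2]>lo)&(W[:,2]<hi)];print(np.percentile(q,[1,50,99],axis=0).round(4))
```

```text
t20.22 grasp [ 0.5129 -0.1801  0.0329] rot [-9.001e+01 -0.000e+00  2.000e-02] op 0.0542 F [ 0.43  0.45 -1.62] q [-19.3   5.6 -13.3  71.   -0.   70.6]
[[ 0.5043 -0.187   0.0502]
 [ 0.5135 -0.1765  0.0559]
 [ 0.5226 -0.1695  0.0574]]
[[ 0.4865 -0.2011  0.0135]
 [ 0.5126 -0.1717  0.024 ]
 [ 0.5393 -0.1516  0.0255]]
```

View pics/f3w.png

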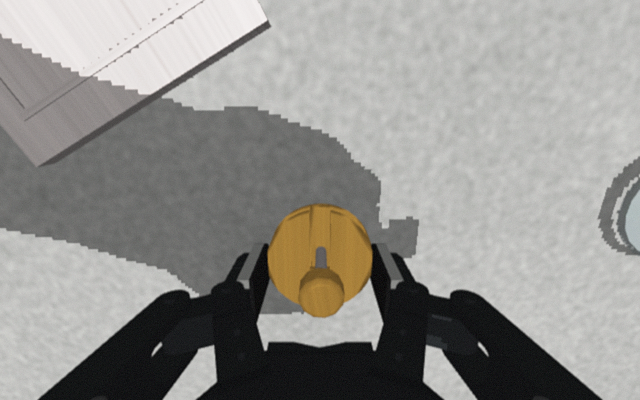

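View pics/f3c.png

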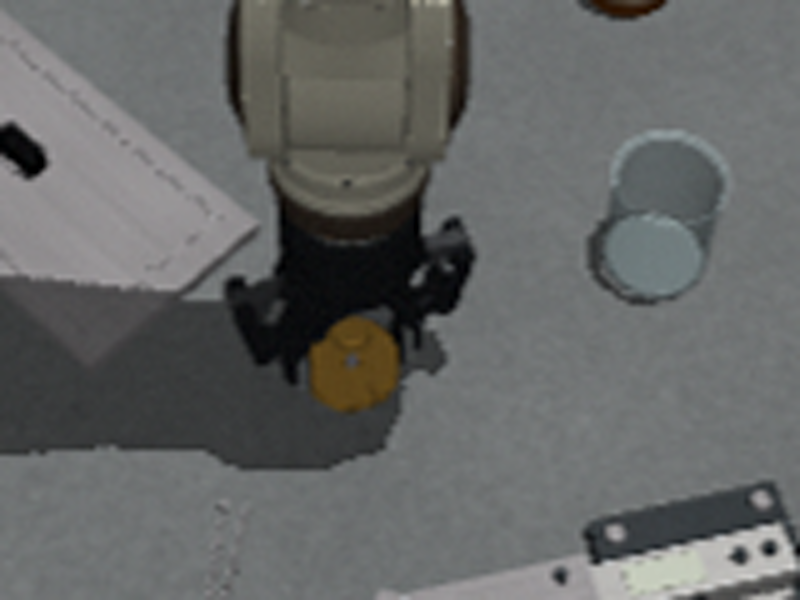

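Call:
arm_command --rows '[0.05, 0.05, 0.1, 0, 0, 0, -0.2, 0.05, 0.05, 0.1, 0, 0, 0, 0.2, 0.05, 0.05, 0.1, 0, 0, 0, 0.5, 0.05, 0.05, 0.1, 0, 0, 0, 0.6, 0.05, 0.05, 0.1, 0, 0, 0, 0.6, 0.05, 0, 0.1, 0, 0, 0, 0.6, 0.05, -3, 0.1, 0, 0, 0, 0.6, 0.05, -7, 0.1, 0, 0, 0, 0.6, 0.05, -11, 0.1, 0, 0, 0, 0.6, 0.05, -13, -3, 0, 0, 0, 0.6, 0.05, -13, -5, 0, 0, 0, 0.6, 0.05, -13, -5, 0, 0, 0, 0.6]'

```text
time: 21.22
ee_pos: [0.5139, -0.2327, 0.2188]
tcp_rot: [-90.1, -0.2, -0.1]
wrist_force: [-0.3, 0.2, -1.8]
opening: 0.0683
```

Run:
```python
from h import *
c=snap("wrist");c=snap("wrist","f4");st()
for lo,hi in((.05,.065),(.012,.03)):
    Q,ce,wh,a=comp(c,lo,hi,(.513,-.179),.04);print(len(Q),ce,wh,np.percentile(Q[:,2],[5,50,95]).round(4))
discs(c,.022,(.513,-.179),.05);slot(c,(.513,-.179),.022)
# fork
spots(c,"wrist",["fork_seat","hanger_head"])
ct=snap("top","f4t");crop(ct,"f4tc",360,180,480,280,6);cs=snap("side");crop(cs,"f4s",290,230,410,350,5)
spots(ct,"top",["fork_seat"],.072);spots(cs,"side",["fork_seat"],.072)
```

```text
t21.32 grasp [ 0.5132 -0.2303  0.1628] rot [-8.999e+01  1.000e-02 -5.000e-02] op 0.0686 F [ 0.01  0.3  -0.6 ] q [-24.2   5.8   1.3  85.5   0.   65.9]
478 [ 513.6 -179.3] [18.5 19.2] [0.0539 0.0559 0.0571]
2560 [ 513.1 -178.8] [55.2 54.9] [0.0171 0.0232 0.0244]
blob [288 105  62  64] 3064 c [ 512.9 -179.3] r 28.3 slot dir -96.6 |d| 0.65h.py:74: RuntimeWarning: Mean of empty slice.
  pts=np.array(pts);d=pts.mean(0);L=cv2.fitLine(pts.astype(np.float32),cv2.DIST_HUBER,0,1e-4,1e-4).ravel()
  ret = ret.dtype.type(ret / rcount)
Traceback (most recent call last):
  File "h.py", line 74, in slot
    pts=np.array(pts);d=pts.mean(0);L=cv2.fitLine(pts.astype(np.float32),cv2.DIST_HUBER,0,1e-4,1e-4).ravel()
                                      ~~~~~~~~~~~^^^^^^^^^^^^^^^^^^^^^^^^^^^^^^^^^^^^^^^^^^^^^^^^^^^
cv2.error: OpenCV(4.12.0) /io/opencv/modules/imgproc/src/linefit.cpp:618: error: (-215:Assertion failed) npoints2 >= 0 || npoints3 >= 0 in function 'fitLine'
```

View pics/f4.png

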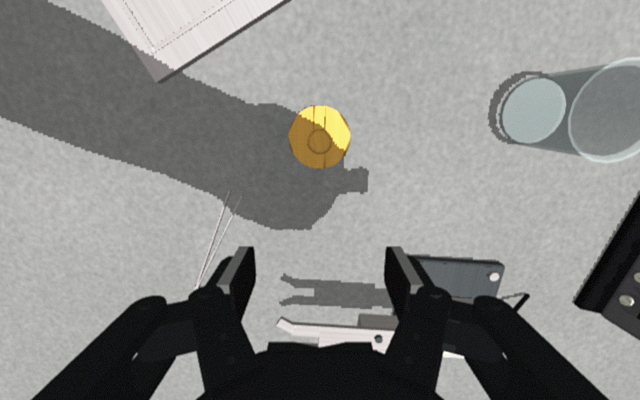

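Call:
arm_command --rows '[-0.3, 0, -4, 0, 0, 0, 0, -0.6, 0, -8, 0, 0, 0, 0, -0.9, 0, -12, 0, 0, 0, 0, -1.2, 0, -16, 0, 0, 0, 0, -1.5, 0, -18.5, 0, 0, 0, 0, -1.5, 0, -18.5, 0, 0, 0, 0, -1.5, 0, -18.5, 0, 0, 0, 0]'

```text
time: 21.9
ee_pos: [0.498, -0.4152, 0.2156]
tcp_rot: [-89.9, 0.1, -0.1]
wrist_force: [-0.0, 0.7, 0.6]
opening: 0.0428
```

Run:
```python
from h import *
c=snap("wrist");c=snap("wrist","g1");st()
spots(c,"wrist",["fork_seat"],.072)
P=cloud(c);m=(P[...,2]>.064)&(P[...,2]<.08)&(abs(P[...,1]+.366)<.04)&(P[...,0]>.42)&(P[...,0]<.57)&(c["z_map"]>0)
v,u=np.nonzero(m);print(u.min(),u.max(),v.min(),v.max())
crop(c,"g1c",max(u.min()-20,0),max(v.min()-20,0),min(u.max()+20,640),min(v.max()+20,400),5)
vis=c["pixels"]
# per x slices: y intervals
W=P[m]
for x in np.arange(.45,.56,.005):
    q=W[abs(W[:,0]-x)<.0012]; 
    if len(q): 
        y=np.sort(q[:,1]);g=np.diff(y);i=g.argmax() if len(g) else 0
        print(round(x,3),len(q),y[0].round(4),y[-1].round(4),'gap',y[i].round(4),y[i+1].round(4),q[:,2].mean().round(4))
ct=snap("top","f4t");crop(ct,"f4tc",360,180,480,280,6);cs=snap("side");crop(cs,"f4s",290,230,410,350,5)
spots(ct,"top",["fork_seat"],.072);spots(cs,"side",["fork_seat"],.072)
```

```text
t22.00 grasp [ 0.4986 -0.4137  0.1624] rot [-8.994e+01  4.000e-02  7.000e-02] op 0.0428 F [-0.01  0.3   0.4 ] q [-39.7  17.8  15.3  87.5   0.   50.2]
fork_seat 0.63 [334.7 143.8] dep [ 0.5128 -0.3696  0.0017] [ 0.5093 -0.3618  0.072 ]
284 420 105 171
0.475 61 -0.3804 -0.3386 gap -0.3703 -0.3427 0.0734
0.48 90 -0.3782 -0.3352 gap -0.3684 -0.3469 0.0733
0.485 90 -0.376 -0.3386 gap -0.366 -0.3496 0.0732
0.49 112 -0.3759 -0.3413 gap -0.364 -0.3525 0.0733
0.495 110 -0.3767 -0.3413 gap -0.3644 -0.3532 0.0732
0.5 102 -0.3767 -0.342 gap -0.3648 -0.3539 0.0733
0.505 99 -0.3773 -0.3427 gap -0.3653 -0.3539 0.0734
0.51 117 -0.3774 -0.3427 gap -0.3656 -0.3545 0.0732
0.515 156 -0.3781 -0.3434 gap -0.3553 -0.3546 0.0733
0.52 157 -0.3782 -0.3434 gap -0.3646 -0.3639 0.0732
0.525 155 -0.3791 -0.3441 gap -0.3618 -0.361 0.0733
0.53 150 -0.3792 -0.3442 gap -0.3714 -0.3706 0.0732
0.535 161 -0.3796 -0.3448 gap -0.3743 -0.3735 0.0732
0.54 154 -0.3798 -0.3454 gap -0.3773 -0.3765 0.0732
0.545 155 -0.3805 -0.3454 gap -0.3691 -0.3683 0.0732
0.55 155 -0.3805 -0.3461 gap -0.3781 -0.3773 0.0732
0.555 160 -0.3813 -0.3461 gap -0.3661 -0.3654 0.0733
0.56 161 -0.3812 -0.3468 gap -0.3632 -0.3625 0.0732
fork_seat 0.95 [446.7 233.9] dep [ 0.5098 -0.3647  0.0714] [ 0.5098 -0.3646  0.072 ]
fork_seat 0.5 [376.9 169.9] dep [ 0.7245 -0.1682  0.0026] [ 0.7104 -0.1577  0.072 ]
```

View pics/g1c.png

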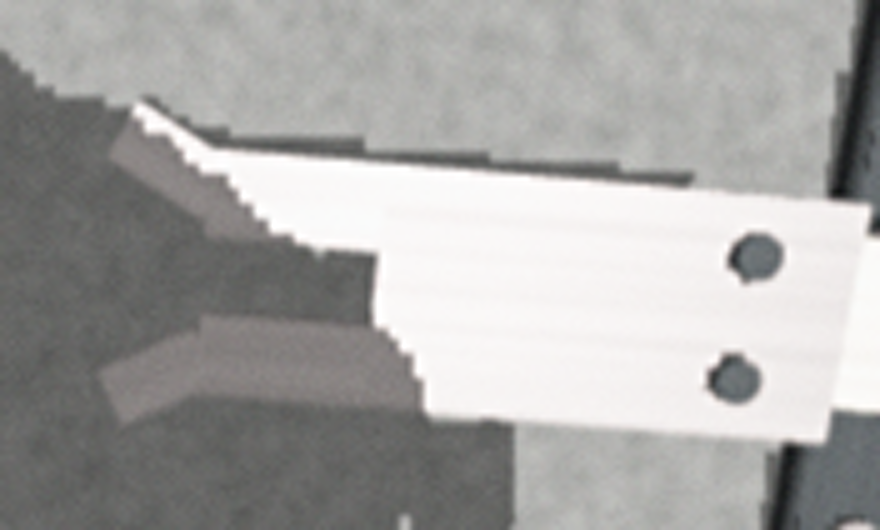

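View pics/f4s.png

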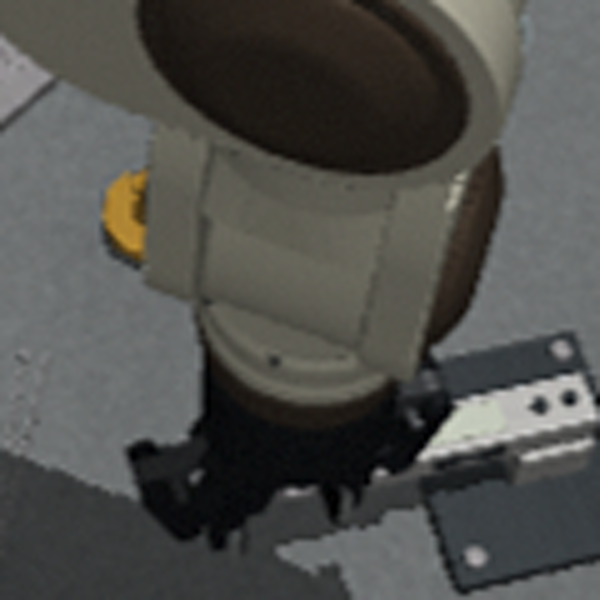

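Run:
```python
from h import *
c=snap("wrist");st();P=cloud(c);m=(P[...,2]>.064)&(P[...,2]<.08)&(abs(P[...,1]+.366)<.04)&(P[...,0]>.42)&(P[...,0]<.57)&(c["z_map"]>0)
W=P[m]
q=W[(W[:,0]>.49)];xs=np.arange(.488,.57,.002);ce=[]
for x in xs:
    k=W[abs(W[:,0]-x)<.0012,1];ce.append((k.min()+k.max())/2)
k=np.polyfit(xs,ce,1);yaw=np.degrees(np.arctan(k[0]));print('yaw',yaw,'y at .505',np.polyval(k,.505))
for y in np.arange(-.3645,-.354,.0015):
    a=W[abs(W[:,1]-y-k[0]*(W[:,0]-.51))<.0008];a=a[a[:,0]>.49];print(round(y,4),len(a),a[:,0].min().round(4) if len(a) else '')
d=np.array([np.cos(np.radians(yaw)),np.sin(np.radians(yaw))]);print('mouth along', (W[:,:2]@d).min(), 'xmin',W[:,0].min())
```

```text
t22.30 grasp [ 0.4988 -0.4141  0.1632] rot [-9.001e+01 -2.000e-02  9.000e-02] op 0.043 F [ 0.19  0.3  -0.14] q [-39.7  17.8  15.3  87.5   0.   50.2]
yaw -4.622718990023398 y at .505 -0.3597113530092332
-0.3645 172 0.5118
-0.363 169 0.5118
-0.3615 173 0.5122
-0.36 172 0.5123
-0.3585 168 0.5122
-0.357 179 0.5123
-0.3555 174 0.5124
-0.354 236 0.4902
mouth along 0.49970519900271276 xmin 0.47123715884534056
```

Run:
```python
from h import *
go((.5135,-.1793,.13),-94.6)
```

```text
t22.30 shift [ 1.51  3.32 23.47] rot [-0.  94.7  0. ] rows>= 13.2
```

Call:
arm_command --rows '[0.1, 0, 2, 0, 7, 0, -0.2, 0.3, 0, 4, 0, 14, 0, -0.2, 0.4, 0, 6, 0, 21, 0, -0.2, 0.5, 0, 8, 0, 28, 0, -0.2, 0.6, 0, 10, 0, 35, 0, -0.2, 0.8, 0, 12, 0, 42, 0, -0.2, 0.9, 0, 14, 0, 49, 0, -0.2, 1, 0, 16, 0, 56, 0, -0.2, 1.1, 0, 18, 0, 63, 0, -0.2, 1.3, 0, 20, 0, 70, 0, -0.2, 1.4, 0, 22, 0, 77, 0, -0.2, 1.5, 0, 23.5, 0, 84, 0, -0.2]'

```text
time: 23.3
ee_pos: [0.5133, -0.1781, 0.2172]
tcp_rot: [-90.0, 0.0, -84.3]
wrist_force: [-0.1, 0.3, 0.0]
opening: 0.034
```

Run:
```python
from h import *
go((.5135,-.1793,.13),-94.6)
```

```text
t23.30 shift [0.12 3.32 0.01] rot [-0.  10.3 -0. ] rows>= 1.4
```

Call:
arm_command --rows '[0.1, 2, 0, 0, 7, 0, -0.2, 0.1, 3.3, 0, 0, 10.5, 0, -0.2, 0.1, 3.3, 0, 0, 10.5, 0, -0.2, 0.1, 3.3, 0, 0, 10.5, 0, -0.2, 0.1, 3.3, 0, 0, 10.5, 0, -0.2]'

```text
time: 23.72
ee_pos: [0.5136, -0.1809, 0.1849]
tcp_rot: [-89.9, -0.0, -94.3]
wrist_force: [-0.4, -1.4, -0.7]
opening: 0.0342
```

Run:
```python
from h import *
c=snap("wrist");c=snap("wrist","g2");st();tips(c)
for lo,hi in((.05,.065),(.012,.03)):
    Q,ce,wh,a=comp(c,lo,hi,(.513,-.179),.04);print(len(Q),ce,wh,np.percentile(Q[:,2],[5,50,95]).round(4))
go((.5135,-.179,.0655),-94.6)
```

```text
t23.82 grasp [ 0.5138 -0.1811  0.131 ] rot [-8.992e+01 -2.000e-02 -9.439e+01] op 0.0342 F [-0.46  0.26  0.86] q [-19.4   3.5  -4.6  81.8   0.  165. ]
side -1 tip y 0.0711 inner x 0.017
side 1 tip y 0.0703 inner x 0.0169
540 [ 514.3 -179.6] [19.  18.6] [0.0527 0.056  0.0572]
2741 [ 513.6 -179.3] [55.7 55.7] [0.0169 0.0232 0.0244]
t23.82 shift [-0.21  6.55 -0.05] rot [-0.1  0.2  0. ] rows>= 1.6
```

View pics/g2.png

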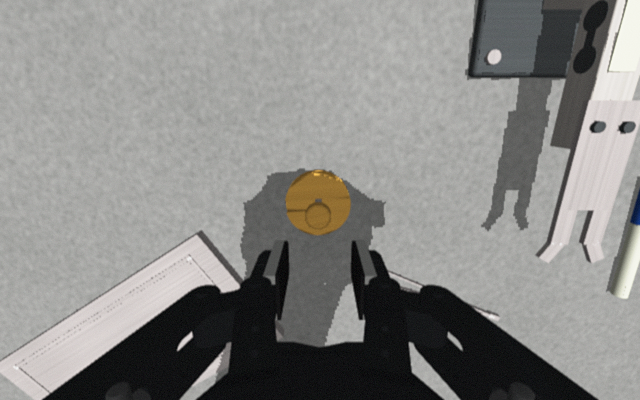

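Call:
arm_command --rows '[-0.15, 3, 0.05, 0, 0, 0, -0.2, -0.15, 5, 0.05, 0, 0, 0, -0.2, -0.15, 6.5, 0.05, 0, 0, 0, -0.2, -0.15, 6.7, 0.05, 0, 0, 0, -0.2, -0.15, 6.7, 0.05, 0, 0, 0, -0.2, -0.15, 6.7, 0.05, 0, 0, 0, -0.2, -0.15, 6.7, 0.05, 0, 0, 0, -0.2]' --force 60

```text
time: 24.4
ee_pos: [0.5147, -0.1797, 0.1185]
tcp_rot: [-89.9, -0.0, -94.5]
wrist_force: [0.6, 0.7, 1.6]
opening: 0.034
```

Run:
```python
from h import *
c=snap("wrist","g3");st();tips(c)
cs=snap("side","g3s");crop(cs,"g3c",290,230,390,310,6)
```

```text
t24.45 grasp [ 0.5148 -0.1797  0.0644] rot [-8.988e+01 -3.000e-02 -9.447e+01] op 0.034 F [ 1.28 -0.53 -0.63] q [-19.2   4.7 -10.7  74.4   0.  165.2]
side -1 tip y 0.0734 inner x 0.0002
side 1 tip y 0.073 inner x 0.0003
```

View pics/g3.png

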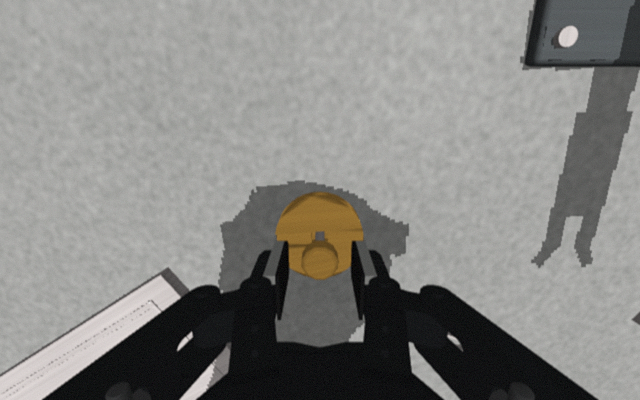

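View pics/g3c.png

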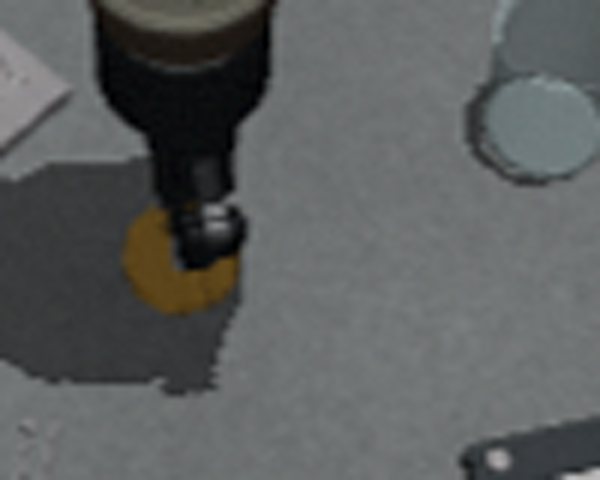

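Call:
arm_command --rows '[0, 0.05, 0, 0, 0, 0, -0.8, 0, 0.05, 0, 0, 0, 0, -0.8, 0, 0.05, 0, 0, 0, 0, -0.8, 0, 0.05, 0, 0, 0, 0, -0.8, 0, 0.05, 0, 0, 0, 0, -0.8, 0, -0.5, 0, 0, 0, 0, -0.8, 0, -1.5, 0, 0, 0, 0, -0.8, 0, -2.5, 0, 0, 0, 0, -0.8, 0, -2.5, 0, 0, 0, 0, -0.8]'

```text
time: 25.25
ee_pos: [0.5148, -0.1796, 0.1445]
tcp_rot: [-89.8, -0.0, -94.5]
wrist_force: [1.0, -0.3, -2.8]
opening: 0.0168
```

Run:
```python
from h import *
c=snap("wrist","g4");st()
P=cloud(c);k=brass(c)&(c["z_map"]>0)&(np.hypot(P[...,0]-.514,P[...,1]+.18)<.05);W=P[k]
print(np.percentile(W,[1,50,99],axis=0).round(4))
T=W[(W[:,2]<.055)];A=np.c_[T[:,:2]-[.514,-.18],np.ones(len(T))]
for i in range(5):
    s=np.linalg.lstsq(A,T[:,2],rcond=None)[0];r=T[:,2]-A@s;ok=abs(r)<.003;A=A[ok];T=T[ok]
print('plane slope',s.round(3),len(T))
q=W[W[:,2]>.07];print('head',len(q),np.percentile(q,[1,50,99],axis=0).round(4))
cs=snap("side","g4s");crop(cs,"g4c",290,210,390,290,6)
```

```text
t25.30 grasp [ 0.5148 -0.1796  0.0894] rot [-8.987e+01 -3.000e-02 -9.447e+01] op 0.0167 F [-0.07  0.55 -4.14] q [-19.2   4.1  -8.6  77.2   0.  165.2]
[[ 0.5063 -0.2056  0.0391]
 [ 0.5226 -0.1803  0.0505]
 [ 0.5419 -0.153   0.0845]]
plane slope [ 0.011 -0.009  0.05 ] 2845
head 1186 [[ 0.5061 -0.1954  0.0733]
 [ 0.5178 -0.1798  0.083 ]
 [ 0.5244 -0.1653  0.086 ]]
```

View pics/g4.png

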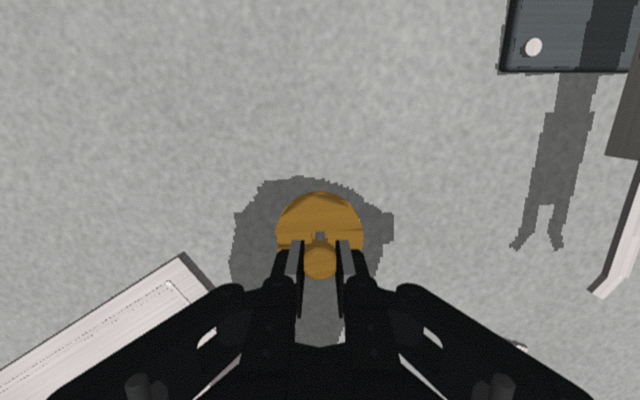

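View pics/g4c.png

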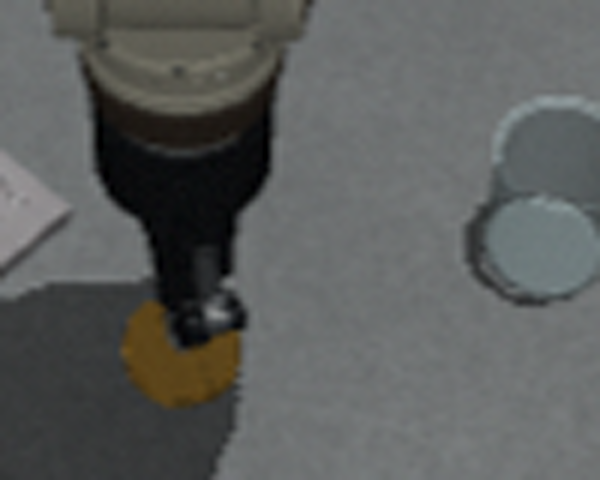

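Run:
```python
from h import *
go((.436,-.354,.100),-94.6)
```

```text
t25.35 shift [18.01 -1.15 -6.45] rot [-0.1  0.1  0. ] rows>= 4.6
```

Call:
arm_command --rows '[0, -1, 0, 0, 0, 0, -0.8, 1.5, -1.2, -1.5, 0, 0, 0, -0.8, 4, -1.2, -3, 0, 0, 0, -0.8, 7, -1.2, -4.5, 0, 0, 0, -0.8, 10, -1.2, -6, 0, 0, 0, -0.8, 13, -1.2, -6.5, 0, 0, 0, -0.8, 15.5, -1.2, -6.5, 0, 0, 0, -0.8, 17.3, -1.2, -6.5, 0, 0, 0, -0.8, 18, -1.2, -6.5, 0, 0, 0, -0.8, 18, -1.2, -6.5, 0, 0, 0, -0.8, 18, -1.2, -6.5, 0, 0, 0, -0.8]'

```text
time: 26.27
ee_pos: [0.4351, -0.3534, 0.1538]
tcp_rot: [-90.0, 0.0, -94.5]
wrist_force: [-0.4, 0.7, -3.1]
opening: 0.0168
```

```bash
cat >> h.py <<'E'
def fork(c):
    P=cloud(c);W=P[(P[...,2]>.068)&(P[...,2]<.079)&(abs(P[...,1]+.366)<.04)&(P[...,0]>.46)&(P[...,0]<.57)&(c["z_map"]>0)&~brass(c)]
    xs=np.arange(.49,.565,.002);ce=[];X=[]
    for x in xs:
        k=W[abs(W[:,0]-x)<.0012,1]
        if len(k)>5 and .03<np.ptp(k)<.04: ce.append((k.min()+k.max())/2);X.append(x)
    k=np.polyfit(X,ce,1);a=W[(abs(W[:,1]-np.polyval(k,W[:,0]))<.003)&(W[:,0]>.49)];e=np.percentile(a[:,0],.5)
    d=np.array([1,k[0]])/np.hypot(1,k[0]);end=np.array([e,np.polyval(k,e)]);seat=end-.0055*d
    print('fork yaw',np.degrees(np.arctan(k[0])).round(2),'end',end.round(4),'seat',seat.round(4),'mouth',((W[:,:2]-seat)@d).min().round(4),len(X))
    return seat,d
E
python3 - <<'E'
from h import *
c=snap("wrist","g5");c=snap("wrist","g5");st();s,d=fork(c)
P=cloud(c);k=brass(c)&(c["z_map"]>0)&(P[...,2]>.07)&(P[...,2]<.1);q=P[k];print('head',len(q),np.percentile(q,[1,50,99],axis=0).round(4))
cs=snap("side","g5s");crop(cs,"g5c",270,280,430,360,5)
E
```

```text
t26.37 grasp [ 0.4354 -0.3527  0.0999] rot [-9.002e+01  3.000e-02 -9.442e+01] op 0.0169 F [ 0.73  0.3  -3.62] q [-39.    6.1  -5.3  78.6   0.  145.4]
fork yaw -4.56 end [ 0.5126 -0.3605] seat [ 0.5072 -0.3601] mouth -0.0349 35
head 1184 [[ 0.4262 -0.3625  0.0827]
 [ 0.438  -0.353   0.0923]
 [ 0.4447 -0.3385  0.0951]]
```

View pics/g5.png

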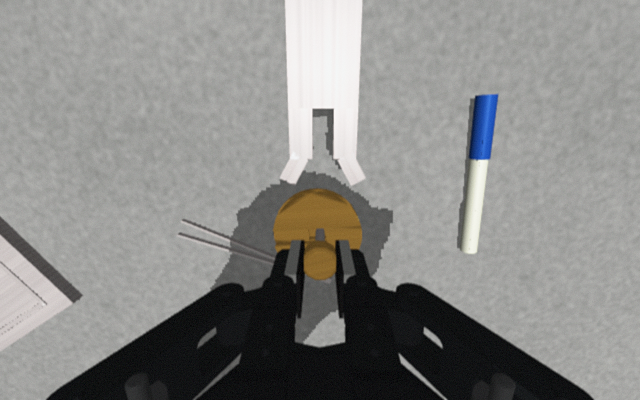

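View pics/g5c.png

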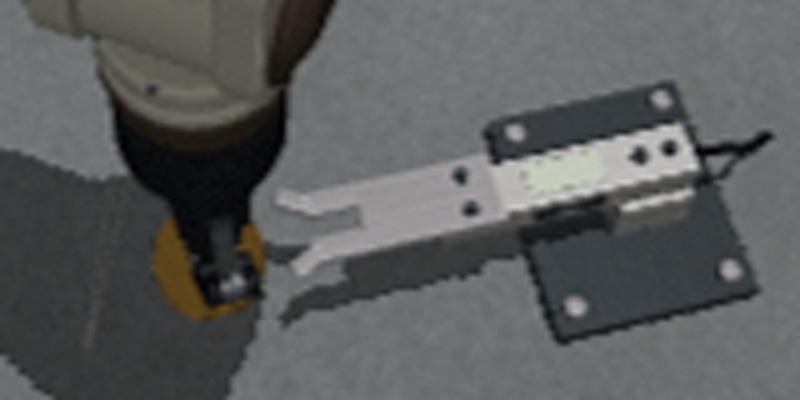

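Call:
arm_command --rows '[0.15, 0.1, 1, 0, 0, 0, -0.8, 0.15, 0.3, 2, 0, 0, 0, -0.8, 0.15, 0.3, 3, 0, 0, 0, -0.8, 0.15, 0.3, 4, 0, 0, 0, -0.8, 0.15, 0.3, 5, 0, 0, 0, -0.8, 0.15, 0.3, 6, 0, 0, 0, -0.8, 0.15, 0.3, 6.8, 0, 0, 0, -0.8, 0.15, 0.3, 7.3, 0, 0, 0, -0.8, 0.15, 0.3, 7.3, 0, 0, 0, -0.8, 0.15, 0.3, 7.3, 0, 0, 0, -0.8]'

```text
time: 27.25
ee_pos: [0.5079, -0.3609, 0.1507]
tcp_rot: [-90.0, 0.0, -94.5]
wrist_force: [-0.3, -0.0, -3.0]
opening: 0.0167
```

Run:
```python
from h import *
c=snap("wrist","g6");st();go((.507,-.360,.0925),-94.6)
cs=snap("side","g6s");crop(cs,"g6c",270,280,430,360,5)
```

```text
t27.30 grasp [ 0.5076 -0.3609  0.0968] rot [-9.003e+01  1.000e-02 -9.447e+01] op 0.0167 F [-0.54  0.73 -3.24] q [-35.4  14.7   4.2  79.5  -0.  149.1]
t27.30 shift [-0.09  0.43 -0.07] rot [ 0.   0.1 -0. ] rows>= 0.1
```

View pics/g6.png

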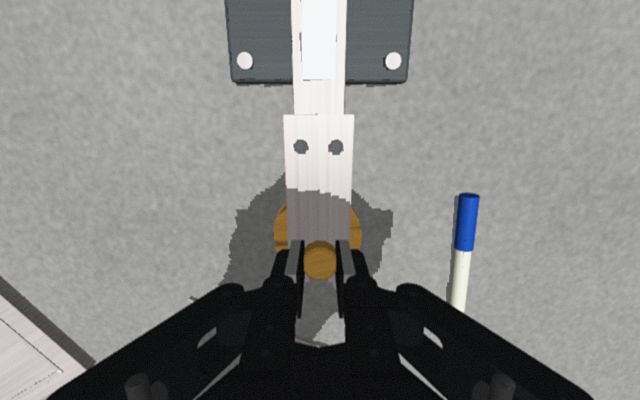

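View pics/g6c.png

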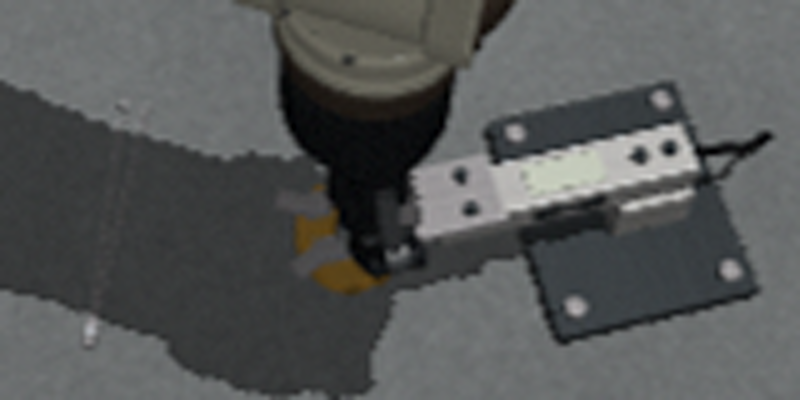

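Call:
arm_command --rows '[-0.05, 0.2, 0, 0, 0, 0, -0.8, -0.05, 0.35, 0, 0, 0, 0, -0.8, -0.05, 0.4, 0, 0, 0, 0, -0.8, -0.05, 0.4, 0, 0, 0, 0, -0.8, -0.05, 0.4, 0, 0, 0, 0, -0.8]'

```text
time: 27.77
ee_pos: [0.5078, -0.3605, 0.1469]
tcp_rot: [-90.0, -0.0, -94.5]
wrist_force: [0.1, 0.0, -3.1]
opening: 0.0167
```

Run:
```python
from h import *
st();c=snap("wrist","g7");st()
P=cloud(c);k=brass(c)&(c["z_map"]>0)&(P[...,2]>.062)&(P[...,2]<.1);q=P[k];print('head',len(q),np.percentile(q,[1,50,90,99],axis=0).round(4))
```

```text
t27.77 grasp [ 0.5078 -0.3605  0.0929] rot [-90.    -0.   -94.48] op 0.0167 F [ 0.08  0.   -3.1 ] q [-35.4  14.7   3.8  79.1  -0.  149.1]
t27.82 grasp [ 0.5079 -0.3605  0.093 ] rot [-90.    -0.   -94.47] op 0.0172 F [ 0.82 -0.54 -3.43] q [-35.4  14.7   3.8  79.1  -0.  149.1]
head 1145 [[ 0.4987 -0.3692  0.0765]
 [ 0.5103 -0.3606  0.0853]
 [ 0.516  -0.3539  0.0864]
 [ 0.517  -0.3438  0.088 ]]
```

Call:
arm_command --rows '[0, 0.15, 0, 0, 0, 0, -0.8, 0, 0.2, 0, 0, 0, 0, -0.8, 0, 0.2, 0, 0, 0, 0, -0.8, 0, 0.2, 0, 0, 0, 0, -0.8]'

```text
time: 28.15
ee_pos: [0.508, -0.3605, 0.1454]
tcp_rot: [-90.0, -0.0, -94.5]
wrist_force: [-1.1, 0.2, 2.2]
opening: 0.0167
```

Run:
```python
from h import *
st();c=snap("wrist","g8");st()
P=cloud(c);k=brass(c)&(c["z_map"]>0)&(P[...,2]>.062)&(P[...,2]<.1);q=P[k];print('head',len(q),np.percentile(q,[1,50,90,99],axis=0).round(4))
```

```text
t28.15 grasp [ 0.5081 -0.3606  0.0914] rot [-8.996e+01 -2.000e-02 -9.447e+01] op 0.0167 F [-1.11  0.22  2.15] q [-35.4  14.7   3.6  78.9  -0.  149.1]
t28.20 grasp [ 0.508  -0.3606  0.0914] rot [-8.997e+01 -2.000e-02 -9.447e+01] op 0.017 F [-1.73  0.68  2.6 ] q [-35.4  14.7   3.6  78.9  -0.  149.1]
head 1140 [[ 0.4988 -0.3693  0.0746]
 [ 0.5106 -0.3607  0.084 ]
 [ 0.5163 -0.354   0.0849]
 [ 0.5172 -0.3444  0.0868]]
```

Call:
arm_command --rows '[0, -0.05, 0, 0, 0, 0, -0.75, 0, -0.05, 0, 0, 0, 0, -0.5, 0, -0.05, 0, 0, 0, 0, -0.2, 0, -0.05, 0, 0, 0, 0, -0.2, 0, -0.1, 0, 0, 0, 0, -0.2, 0, -1, 0, 0, 0, 0, -0.2, 0, -3, 0, 0, 0, 0, -0.2, 0, -6, 0, 0, 0, 0, -0.2, 0, -9, -1, 0, 0, 0, -0.2, 0, -10, -4, 0, 0, 0, -0.2, 0, -10, -5, 0, 0, 0, -0.2, 0, -10, -5, 0, 0, 0, -0.2]'

```text
time: 29.2
ee_pos: [0.4568, -0.3568, 0.2468]
tcp_rot: [-89.9, -0.1, -94.5]
wrist_force: [-0.6, -0.0, -0.7]
opening: 0.0339
```

Run:
```python
from h import *
c=snap("wrist");c=snap("wrist","h1");st();s,d=fork(c)
P=cloud(c);k=brass(c)&(c["z_map"]>0)&(P[...,2]>.076)&(P[...,2]<.1);q=P[k];print('head',len(q),np.percentile(q,[1,50,99],axis=0).round(4))
hc=cv2.minEnclosingCircle((q[:,:2]*1000).astype(np.float32));print(hc, 'rel seat', (np.array(hc[0])/1000-s).round(4))
cs=snap("side","h1s");crop(cs,"h1c",270,280,430,360,5)
for n,c in(("top",snap("top")),("side",cs)):
    for r in models.spot_point("lid_knob",n)[:1]: print(n,r,dep(c,*r['location']).round(4))
```

```text
t29.30 grasp [ 0.4581 -0.3566  0.1907] rot [-89.99   0.   -94.5 ] op 0.0342 F [ 0.13 -0.65  0.59] q [-37.9   8.4   7.2  88.9   0.  146.6]
fork yaw -4.59 end [ 0.517  -0.3609] seat [ 0.5115 -0.3605] mouth -0.0388 38
head 439 [[ 0.498  -0.3691  0.082 ]
 [ 0.5074 -0.3604  0.084 ]
 [ 0.5161 -0.3516  0.0858]]
((507.0362243652344, -360.56561279296875), 9.598616600036621) rel seat [-0.0045 -0.0001]
top {'location': [319.6, 284.8], 'conf': 0.85} [0.3593 0.0242 0.0332]
side {'location': [254.9, 230.8], 'conf': 0.81} [0.36   0.0134 0.0319]
```

View pics/h1.png

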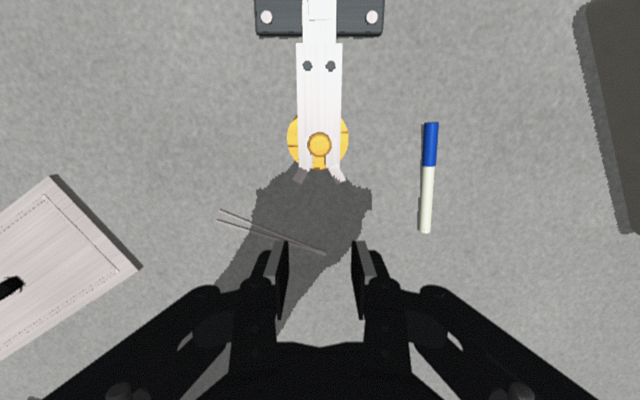

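View pics/h1s.png

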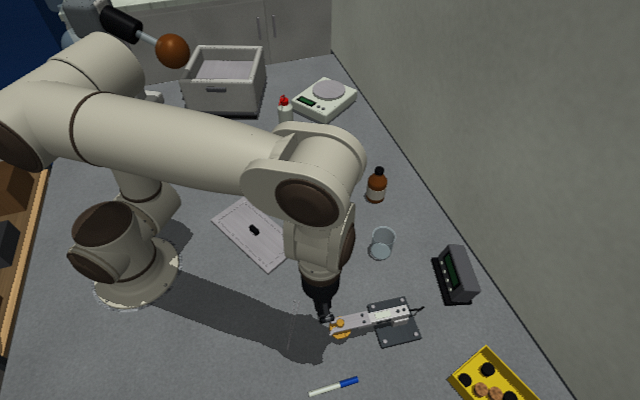

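Run:
```python
from h import *
for n in("top","side"):
    c=snap(n)
    for lo,hi in((.006,.02),(.024,.045)):
        Q,ce,wh,a=comp(c,lo,hi,(.36,.025),.18 if lo<.01 else .05);print(n,len(Q),ce,wh,round(a,1),np.percentile(Q[:,2],[5,50,95]).round(4))
go((.357,.029,.13),28.5)
```

```text
top 3814 [360.3  26.9] [139.2 288.9] 28.6 [0.0069 0.0104 0.0145]
top 59 [360.4  27.6] [15.5 34.4] 28.5 [0.0261 0.0302 0.0329]
side 2917 [355.8  28.7] [140.9 291. ] 28.4 [0.0083 0.0113 0.0145]
side 52 [356.5  26.7] [14.7 36.1] 28.1 [0.0254 0.0301 0.0337]
t29.60 shift [-37.64   6.05 -13.1 ] rot [-0.000e+00 -1.229e+02 -1.000e-01] rows>= 17.2
```

Call:
arm_command --rows '[-2.2, 0, -0.8, 0, -7, 0, -0.2, -4.4, 0, -1.6, 0, -14, 0, -0.2, -6.6, 0, -2.4, 0, -21, 0, -0.2, -8.8, 0, -3.2, 0, -28, 0, -0.2, -11, 0, -4, 0, -35, 0, -0.2, -13.2, 0, -4.8, 0, -42, 0, -0.2, -15.4, 0, -5.6, 0, -49, 0, -0.2, -17.6, 0, -6.4, 0, -56, 0, 0, -19.8, 0, -7.2, 0, -63, 0, 0, -22, 0, -8, 0, -70, 0, 0, -24.2, 0, -8.8, 0, -77, 0, 0, -26.4, 0, -9.6, 0, -84, 0, 0]'

```text
time: 30.6
ee_pos: [0.3826, -0.0848, 0.2447]
tcp_rot: [-90.0, 0.0, -10.1]
wrist_force: [-0.1, 0.5, 0.9]
opening: 0.0429
```

Run:
```python
from h import *
go((.358,.028,.13),28.5)
```

```text
t30.60 shift [-4.4   6.08 10.67] rot [ -0.  -38.6  -0. ] rows>= 5.4
```

Call:
arm_command --rows '[-0.8, 1, 2, 0, -7, 0, 0.2, -1.6, 2, 4, 0, -14, 0, 0.2, -2.4, 3, 6, 0, -21, 0, 0.2, -3.2, 4, 8, 0, -28, 0, 0.2, -4, 5, 10, 0, -35, 0, 0.2, -4.4, 6, 10.5, 0, -38.6, 0, 0.2, -4.4, 6, 10.5, 0, -38.6, 0, 0.2, -4.4, 6, 10.5, 0, -38.6, 0, 0.2]'

```text
time: 31.27
ee_pos: [0.3586, 0.0256, 0.1848]
tcp_rot: [-90.0, 0.0, 28.1]
wrist_force: [-0.2, 0.3, 0.1]
opening: 0.0511
```

Run:
```python
from h import *
c=snap("wrist");c=snap("wrist","i1");st()
for lo,hi in((.024,.045),):
    Q,ce,wh,a=comp(c,lo,hi,(.36,.028),.05);print(len(Q),ce,wh,round(a,1),np.percentile(Q[:,2],[5,50,95]).round(4))
go((ce[0]/1000,ce[1]/1000,.034),28.5)
```

```text
t31.37 grasp [0.3592 0.025  0.1315] rot [-9.003e+01 -3.000e-02  2.799e+01] op 0.0509 F [ 0.16  0.15 -1.09] q [  4.  -22.4 -27.1  85.3  -0.   66. ]
782 [359.3  28.5] [15.3 35.3] 28.4 [0.0285 0.0317 0.033 ]
t31.37 shift [0.17 9.75 0.3 ] rot [ 0.  -0.5  0. ] rows>= 2.3
```

View pics/i1.png

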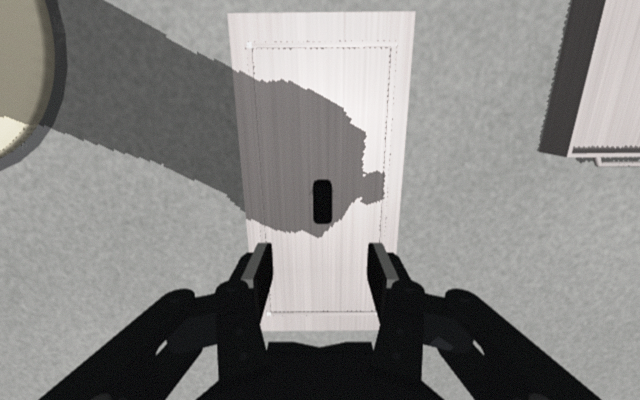

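Call:
arm_command --rows '[0.15, 4, 0.3, 0, -0.5, 0, 0.2, 0.15, 7.5, 0.3, 0, -0.5, 0, 0.2, 0.15, 9.4, 0.3, 0, -0.5, 0, 0.2, 0.15, 9.6, 0.3, 0, -0.5, 0, 0.2, 0.15, 9.6, 0.3, 0, -0.5, 0, 0.2, 0.15, 9.6, 0.3, 0, -0.5, 0, 0.2, 0.15, 9.6, 0.3, 0, -0.5, 0, -1, 0.15, 9.6, 0.3, 0, -0.5, 0, -1, 0.15, 9.6, 0.3, 0, -0.5, 0, -1, 0.15, 9.6, 0.3, 0, -0.5, 0, -1, 0.15, 9.6, 0.3, 0, -0.5, 0, -1, 0.15, 9.6, 0.3, 0, -0.5, 0, -1]'

```text
time: 32.37
ee_pos: [0.3594, 0.0288, 0.0902]
tcp_rot: [-90.1, -0.1, 28.6]
wrist_force: [-1.0, -0.4, 5.9]
opening: 0.0141
```

Call:
arm_command --rows '[0, -1, 0, 0, 0, 0, -1, 0, -4, 0, 0, 0, 0, -1, 0, -8, 0, 0, 0, 0, -1, 0, -10, 0, 0, 0, 0, -1, 0, -10, 0, 0, 0, 0, -1]'

```text
time: 32.78
ee_pos: [0.3601, 0.0289, 0.194]
tcp_rot: [-90.2, -0.4, 28.6]
wrist_force: [0.7, 0.3, -3.0]
opening: 0.0145
```

Run:
```python
from h import *
c=snap("wrist");c=snap("wrist","i2");st()
P=cloud(c);o,p,R,g=state();m=(c["z_map"]>0)&(P[...,2]>.07)&(P[...,2]<.16)
for n in("side","top"):
    c=snap(n);
    try:
        Q,ce,wh,a=comp(c,.085,.125,(.36,.027),.18);print(n,len(Q),ce,wh,a,np.percentile(Q[:,2],[5,50,95]))
    except Exception as e: print(e)
    # tray
    if n=="side":
        Q=cloud(c);k=(c["z_map"]>0)&(Q[...,2]>.024)&(Q[...,2]<.036)&(np.hypot(Q[...,0]-.4985,Q[...,1]-.304)<.165);q=(Q[k][:,:2]*1000).astype(np.float32);print('tray',len(q),cv2.minAreaRect(q))
go((.4985,.304,.12),28.5)
```

```text
t32.88 grasp [0.359  0.0288 0.1355] rot [-9.003e+01 -7.000e-02  2.863e+01] op 0.0145 F [-0.22  0.18 -3.83] q [  4.6 -22.5 -26.7  85.7   0.   66. ]
side 2883 [355.6  29.2] [140.9 293.3] 28.832324981689453 [0.10644942 0.11046323 0.11324764]
tray 250 ((497.3665771484375, 303.39520263671875), (132.51495361328125, 278.0041809082031), 29.117446899414062)
top 2256 [358.9  27.5] [138.9 287.4] 28.590839385986328 [0.10451888 0.10834905 0.1121492 ]
t32.98 shift [25.51  1.35 17.44] rot [-0.   0.1 -0.1] rows>= 7.4
```

View pics/i2.png

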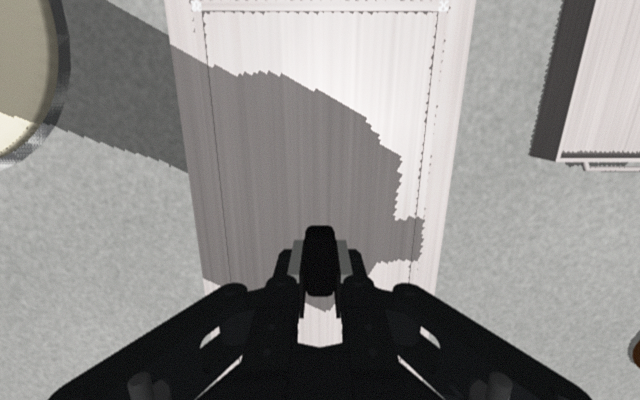

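Call:
arm_command --rows '[3, 0, 2, 0, 0, 0, -1, 6, 0, 4, 0, 0, 0, -1, 9, 0, 6, 0, 0, 0, -1, 12, 0, 8.2, 0, 0, 0, -1, 15, 0, 10.3, 0, 0, 0, -1, 18, 0, 12.3, 0, 0, 0, -1, 21, 0, 14.4, 0, 0, 0, -1, 23.5, 0, 16.1, 0, 0, 0, -1, 25.2, 0.5, 17.2, 0, 0, 0, -1, 25.6, 1, 17.5, 0, 0, 0, -1, 25.6, 1.5, 17.5, 0, 0, 0, -1, 25.6, 2, 17.5, 0, 0, 0, -1]'

```text
time: 33.98
ee_pos: [0.4987, 0.3043, 0.167]
tcp_rot: [-90.0, 0.2, 28.6]
wrist_force: [-0.7, -0.7, -2.5]
opening: 0.0144
```

Run:
```python
from h import *
cw=snap("wrist");cw=snap("wrist","i3");st()
for n in("side","top"):
    c=snap(n,"i3"+n);
    try:
        Q,ce,wh,a=comp(c,.07,.105,(.5,.305),.18);print(n,len(Q),ce,wh,a,np.percentile(Q[:,2],[5,50,95]))
    except Exception as e: print(e)
    if n=="side": crop(c,"i3c",200,100,350,220,5)
go((.500,.305,.10),28.6)
```

```text
t34.08 grasp [0.4984 0.3036 0.1133] rot [-90.02   0.17  28.59] op 0.0141 F [-0.61 -1.22 -2.75] q [31.4  9.2 -0.4 80.6 -0.  92.8]
side 1896 [495.3 302.1] [143.3 291.3] 28.747051239013672 [0.08341251 0.08820658 0.09160416]
top 2261 [522.8 258.7] [139.4 187.7] 28.609338760375977 [0.084211   0.08806213 0.09207022]
t34.18 shift [0.12 1.49 0.04] rot [ 0. -0. -0.] rows>= 0.4
```

View pics/i3.png

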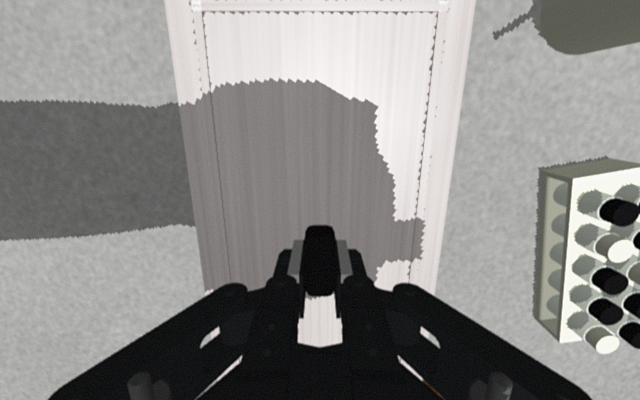

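View pics/i3c.png

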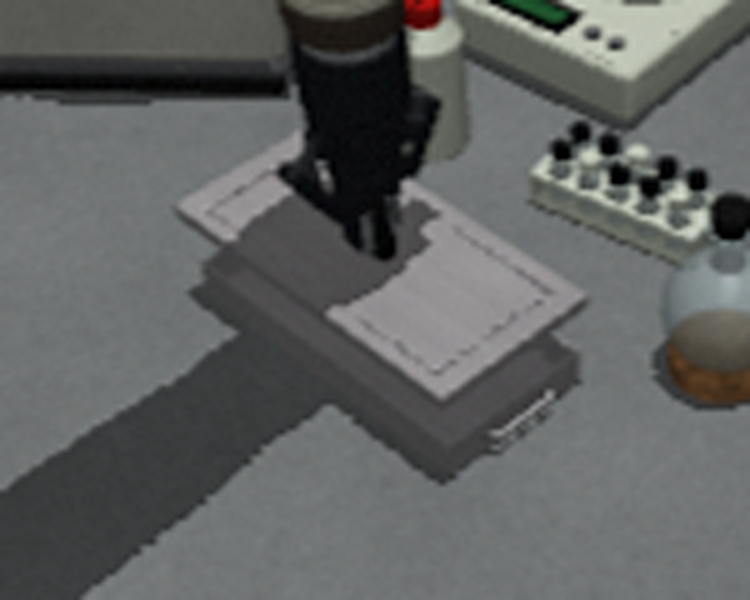

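Call:
arm_command --rows '[0.2, 1, 0.1, 0, 0, 0, -1, 0.2, 2, 0.1, 0, 0, 0, -1, 0.2, 3, 0.1, 0, 0, 0, -1, 0.2, 3.4, 0.1, 0, 0, 0, -1, 0.2, 3.4, 0.1, 0, 0, 0, -1, 0.2, 3.4, 0.1, 0, 0, 0, -1]'

```text
time: 34.68
ee_pos: [0.5006, 0.3067, 0.1344]
tcp_rot: [-90.0, 0.1, 28.6]
wrist_force: [-0.1, -0.1, -3.2]
opening: 0.0143
```

Run:
```python
from h import *
st()
c=snap("side","i4side");Q,ce,wh,a=comp(c,.04,.072,(.5,.305),.18);print(len(Q),ce,wh,a,np.percentile(Q[:,2],[5,50,95]))
crop(c,"i4c",200,100,350,220,5)
```

```text
t34.68 grasp [0.5005 0.3067 0.0804] rot [-9.000e+01  5.000e-02  2.863e+01] op 0.0143 F [-0.05 -0.13 -3.17] q [31.5 10.1 -3.  76.9 -0.  92.9]
1846 [496.6 305.9] [142.6 291.3] 28.521930694580078 [0.05065192 0.05542696 0.05883516]
```

View pics/i4c.png

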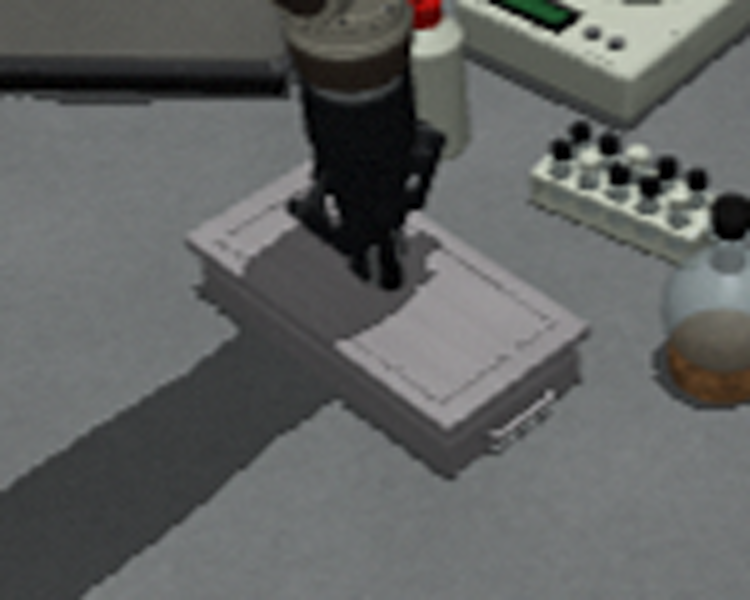

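Call:
arm_command --rows '[0, 0.6, -0.05, 0, 0, 0, -1, 0, 1.2, -0.05, 0, 0, 0, -1, 0, 1.6, -0.05, 0, 0, 0, -1, 0, 1.9, -0.05, 0, 0, 0, -1, 0, 2.1, -0.05, 0, 0, 0, -1, 0, 2.1, -0.05, 0, 0, 0, -1]'

```text
time: 35.23
ee_pos: [0.5008, 0.3063, 0.1133]
tcp_rot: [-90.0, 0.0, 28.6]
wrist_force: [0.2, -0.2, -2.9]
opening: 0.0145
```

Run:
```python
from h import *
st()
c=snap("side","i5side");Q,ce,wh,a=comp(c,.024,.05,(.5,.305),.18);print(len(Q),ce,wh,a,np.percentile(Q[:,2],[5,50,95]))
crop(c,"i5c",200,100,350,220,5);st()
```

```text
t35.23 grasp [0.5008 0.3063 0.0593] rot [-9.000e+01  4.000e-02  2.863e+01] op 0.0145 F [ 0.2  -0.24 -2.88] q [31.4 10.6 -4.8 74.7 -0.  92.8]
1788 [497.6 305.9] [144.1 292. ] 28.446664810180664 [0.02963492 0.03422889 0.03786326]
t35.28 grasp [0.5009 0.3063 0.0597] rot [-9.000e+01  2.000e-02  2.863e+01] op 0.0139 F [-0.28 -1.11 -2.03] q [31.4 10.6 -4.7 74.7  0.  92.8]
```

View pics/i5c.png

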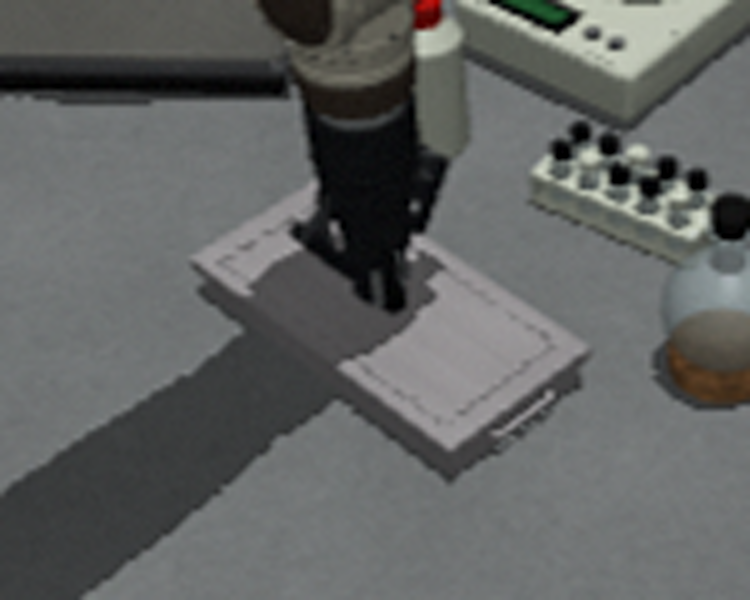

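Call:
arm_command --rows '[0, 0.1, 0, 0, 0, 0, -1, 0, 0.15, 0, 0, 0, 0, -1, 0, 0.15, 0, 0, 0, 0, -0.6, 0, 0.15, 0, 0, 0, 0, 0, 0, 0.1, 0, 0, 0, 0, 0.2, 0, 0.1, 0, 0, 0, 0, 0.2, 0, -1, 0, 0, 0, 0, 0.2, 0, -4, 0, 0, 0, 0, 0.2, 0, -8, 0, 0, 0, 0, 0.2, 0, -10, 0, 0, 0, 0, 0.2, 0, -10, 0, 0, 0, 0, 0.2]'

```text
time: 36.2
ee_pos: [0.5023, 0.3072, 0.2208]
tcp_rot: [-90.0, -0.5, 28.6]
wrist_force: [-0.3, 0.5, 0.6]
opening: 0.0514
```

Run:
```python
from h import *
st()
for n in("side","top"):
    c=snap(n,"j1"+n);Q,ce,wh,a=comp(c,.022,.04,(.5,.305),.18);print(n,len(Q),ce,wh,a,np.percentile(Q[:,2],[5,50,95]))
    q=Q-[.5,.305,0];print('tilt',np.linalg.lstsq(np.c_[q[:,:2],np.ones(len(q))],q[:,2],rcond=None)[0].round(4))
    crop(c,"j1c"+n,*( (200,100,350,220,5) if n=="side" else (360,180,480,280,6)))
    if n=="side": crop(c,"j1f",280,280,440,380,5)
c=snap("wrist","j1w")
P=cloud(c);Q,ce,wh,a=comp(c,.044,.065,(.5,.305),.05); print('knob',len(Q),ce,wh,a,np.percentile(Q[:,2],[5,50,95]))
```

```text
t36.20 grasp [0.5027 0.3074 0.1668] rot [-89.98  -0.5   28.63] op 0.0514 F [-0.26  0.46  0.62] q [31.4  9.   5.3 85.8 -0.  92.8]
side 2097 [497.4 305.6] [144.6 292.7] 28.424007415771484 [0.02870838 0.03330435 0.03662696]
tilt [0.0049 0.0071 0.0332]
top 2347 [518.4 273.4] [139.2 219.2] 28.74260139465332 [0.0281155 0.0323227 0.0366451]
tilt [0.0009 0.0025 0.0324]
knob 715 [500.8 306.2] [14.9 34.9] 28.925247192382812 [0.05071587 0.05375765 0.0551104 ]
```

View pics/j1cside.png

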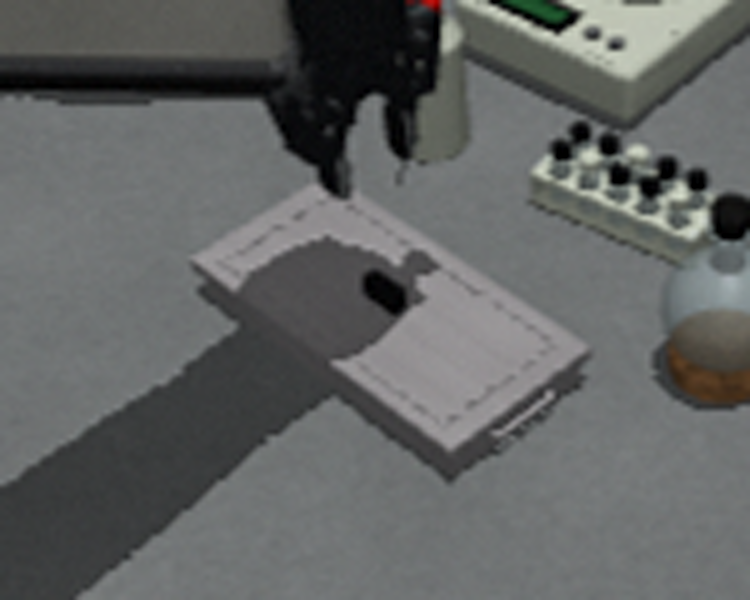

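View pics/j1f.png

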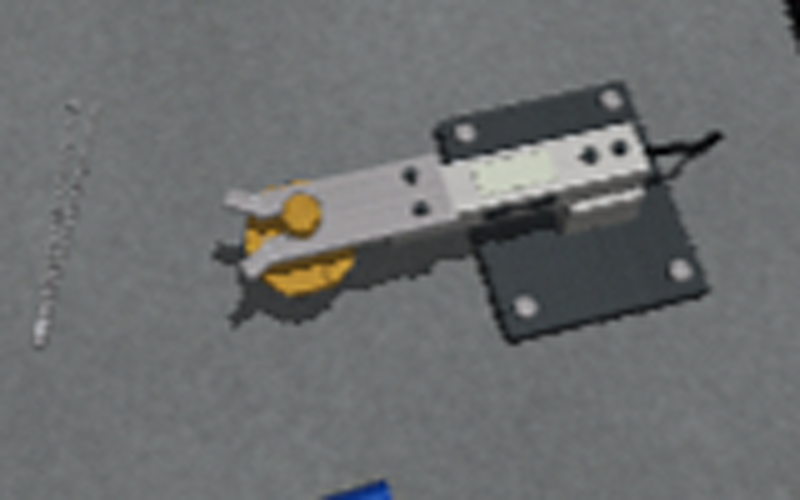

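View pics/j1ctop.png

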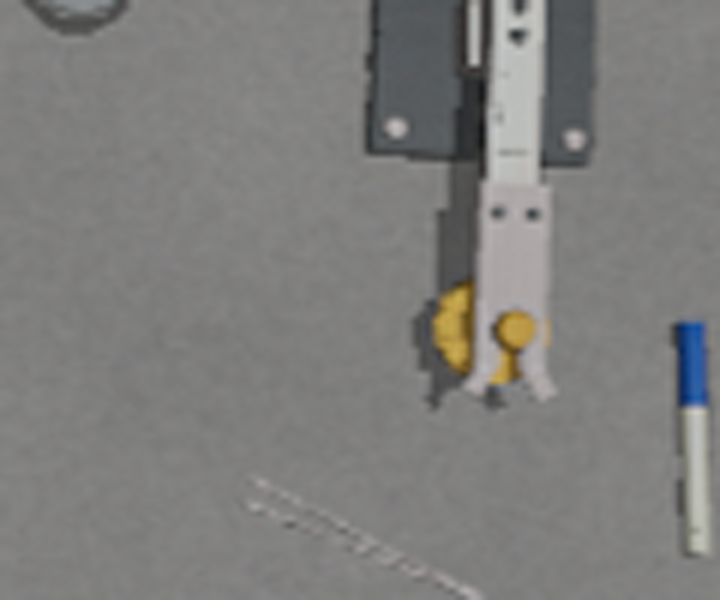

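Run:
```python
from h import *
for n in ("side","top"):
    c=snap(n);P=cloud(c);k=brass(c)&(c["z_map"]>0)&(np.hypot(P[...,0]-.507,P[...,1]+.36)<.045);W=P[k]
    h=W[W[:,2]>.076];T=W[(W[:,2]<.058)&(W[:,2]>.044)];print(n,'head',len(h),h.mean(0).round(4) if len(h) else '','disc top',len(T),np.percentile(T,[2,50,98],axis=0).round(4))
    if len(T)>20: print('slope',np.linalg.lstsq(np.c_[T[:,:2]-T[:,:2].mean(0),np.ones(len(T))],T[:,2],rcond=None)[0].round(3))
Q,ce,wh,a=comp(snap("side"),.022,.04,(.5,.305),.18);print(ce,a,np.median(Q[:,2]));st()
bot.job_done()
```

```text
side head 51 [ 0.504  -0.3616  0.0821] disc top 128 [[ 0.4799 -0.3852  0.0445]
 [ 0.4982 -0.3754  0.0496]
 [ 0.5235 -0.3446  0.0531]]
slope [0.006 0.013 0.05 ]
top head 31 [ 0.5074 -0.3578  0.0823] disc top 67 [[ 0.4827 -0.3661  0.0441]
 [ 0.5015 -0.3418  0.0489]
 [ 0.5295 -0.3302  0.0542]]
slope [-0.014 -0.078  0.049]
[497.2 306.1] 28.65838050842285 0.033470692686812575
t36.50 grasp [0.5005 0.3061 0.1587] rot [-90.01   0.12  28.63] op 0.051 F [ 0.35  0.1  -0.79] q [31.4  9.3  4.7 85.6  0.  92.8]
the job is handed in; nothing more can be done
```

The job is handed in at about 36.5 s of the 210 s allowed. My checks found every step met, but the hand-in gave no verdict.

- **Lid off:** I lifted it by its knob and set it flat on the bench, about 0.3 m from the tray.
- **Masses:** Only two were in the tray. Both went onto the hanger with their slots about 180° apart, within about 1 mm of the stem.
- **Hanger:** It hangs in the fork within about 1 mm of my measured seat. The head is down on the plate, with its top at about 83 mm.
- **Lid back on:** It is down on the tray, and the side camera reads the same height and yaw as before I lifted it. Its position agrees within about 1 mm, and the tilt is near zero.
- **Bystanders:** None was touched as far as the pictures show.

**Problems and disagreements:**
- The first grip on the second mass closed over the top of the disc because it was still coming down. I reopened and gripped again; the mass had not moved.
- The final tilt check of the masses disagreed. The side camera gave about 0.01 rad. The top camera gave about 0.08 rad from only 67 pixels, some of them on the discs' edges; that is still under the 0.12 rad limit.
- The cameras differ from each other by 2–4 mm in absolute position.
- The last fork fit was spoiled by the head covering the slot's end, so I used the fit from before the hanger was inserted.

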